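Clip the vapour sensor on and hold the sprung tank lid at its vent mark

ROBOT

A 7-joint arm with a two-finger parallel gripper is mounted at the origin on the work surface. World frame = base frame: x ahead of the robot, y to its left, z up, the work surface at z = 0. Lengths are in m, angles in rad, forces in N, time in s.
With the tool pointing down it reaches from about 0.425 to 0.875 m from the base axis. Payload 4.7 kg.
Tool frame: the origin (TCP) lies at the very end of the fingers, on their centre line; the grasp point (between the pads) lies 19 mm behind it; x points along the fingers, z is the direction in which the jaws open and shut, and the axes are right-handed (so a half turn about x gives the same grasp; the last joint's range is limited). The gripper opens to 87 mm and grips with 3 to 60 N. Pads are 19 mm wide; open, the fingers measure 117 mm over their backs; the gripper's body (75 mm by 190 mm) begins 51 mm behind the grasp point.
Start: joints at [-1.159, 0.321, -0.07, 1.45, 0.023, 1.371, -0.057], TCP at [0.252, 0.599, 0.184] pointing down, gripper open.
Joint ranges: [-2.86, 2.86], [-0.3, 2.09], [-1.38, 1.24], [0.06, 2.45], [-1.56, 4.7], [0.09, 2.05], [-2.69, 2.69]. Speed limits (rad/s): [2.57, 2.57, 3.14, 3.14, 3.14, 3.14, 3.14].

INTERFACE

Orientations are given as a rotation vector (axis times angle).
In Python, from bench import telemetry, viewer, workorder gives the robot as it stands.
- The arm moves only by the shell command python3 -m creep 'ROWS' [FORCE]. ROWS is JSON, a list of rows, each an object of numbers: "fingers": the opening, from 0 (shut) to 1 (fully open); "x", "y", "z": the shift along the tool's x, y, z in units of 40 mm (1.0 is 40 mm); "twist": the turn about the tool's x in units of 5 degrees (1.0 is 5 degrees). In form: [{"fingers": .., "x": .., "y": .., "z": .., "twist": ..}, ...]. A call has 1 to 20 rows; each row is the pose to reach, as a shift and turn from the pose commanded when the call began, along the tool's axes at that moment; what a row does not reach only later rows make up. A row lasts 1/12 s, in which the tool goes at most 41.7 mm and 7.16 degrees, less where a joint would pass 70% of its speed; a pose out of reach is approached as far as the arm can. A call with a gripper value outside its range is refused whole. The fingers move at their own pace and stop on an object; FORCE is the grip in N (left out, the last holds). Time passes only in rows, so rows that repeat a pose let the fingers close. It gives the time, the measured TCP pose, the force and the opening at its end, in the units of the state.
- telemetry.get_state(): the state, without advancing time (a new reading comes with each control period).
- viewer.get_image(name): name is "scene" or "top" or "wrist"; returns a dict with "pixels" (420x560x3 uint8, red, green, blue), "z_map" (420x560 float32, m along the optical axis (not along the pixel's ray), 0 where there is no reading), "K" (3x3 intrinsics, pixels), "xyz" and "attitude" of the camera in the world. Camera axes: x right, y up, looking along -z (the intrinsics and any distortion apply to the point x, -y, -z); pixel columns grow to the right and rows downward; lengths in m; the calibration is good to about 2 mm. The wrist camera is an equidistant fisheye: a pixel r from the principal point sees the ray r / f radians off the axis. A picture is of the moment at which its call begins.
- workorder.close_job(): hands the job in, once; it reports no verdict.
The state is a dict: "time": time; "joint_positions": joint angles; "qd": joint speeds; "joint_torque": joint torques, N m; "position": TCP position; "tool_rot": TCP orientation; "ft_force": force on the tool from outside, world axes, zero at the start; "torque": the same for the moment, N m; "grip_width": opening from 0.0 (shut) to 1.0 (fully open).
Only numpy, scipy, OpenCV 4.12 (cv2) and the standard library are available. Lean on these libraries where they do the work, as an engineer would, in place of code of your own. Each camera call takes 0.05 s, during which the arm holds its last target.

TASK

Squeeze the clip-on vapour sensor open and clip it upright onto the top edge of the free-standing splash plate beside the dip tank, while the tank's lid is still shut, and let go of it. Then lift the tank's spring-closed lid by its bar handle until the lid's pointer is level with the vent mark arm, and finish still holding the lid steady there. Leave the mark arm as it is set, and do not push the tin, the bottle and the cup about.

Things in the scene. Friction and masses are not known exactly. Their poses are not given: they have to be found in the camera images.
- clip: Clip-on vapour sensor (90 g) like a big clothes peg, 79 mm tall, 42 mm long in x: two black sprung levers with a slim grey pod (34 x 12 mm) between them. Starts standing on the bench on its two jaws. Origin: underside of the jaws, centre. z up through the pod; y is the squeezing direction.
- clip_grip (a point): On the clip, 74 mm above its origin, axes alike: midway between the levers' round ridges (10 mm thick, 42 mm long in x), which are 50 mm across their outsides when shut. Squeezing them together along y (6 N to start, 11 N at the end) opens the jaws to the stop, 31 mm across the ridges; let go, it springs shut.
- clip_mouth (a point): On the clip: its origin, lower end of the jaw gap. The gap is 3 mm shut, fully squeezed about 28 mm at the tips and 19 mm 16 mm higher (both jaws swing out alike); jaws 34 mm long in x, 12 mm thick. The pod is 36 mm above the jaw tips, so an edge enters at most 36 mm; jaw tips about 18 mm below the edge is good.
- plate: Fixed splash plate: bare upright aluminium sheet 120 mm long in its x, 6 mm thick in its y, 110 mm high, on a flat foot 120 x 50 x 6 mm; stands on the tank's left (tank +y) side. Origin at the centre of the foot's underside.
- plate_edge (a point): Middle of the splash plate's top edge, 110 mm above the bench; x runs along the edge, y across the 6 mm thickness.
- tank: Fixed grey dip tank, 200 mm (x) by 200 mm (y), rim 113 mm high; origin at the centre of its underside, its front faces -x towards the robot. The lid is hinged along its far edge: the hinge line runs along tank y at x = +100 mm, 115 mm above the bench. On its right (-y) side an aluminium arc carries the mark arm.
- lid (a joint): Lid angle in rad: 0 shut, grows as the front edge rises, limit 1.3. Spring and weight shut it: 4 to 5 N upward at the handle at the start, 6 to 8 N at 0.6 rad; it falls shut if let go.
- lid_handle (a point): Middle of the lid's handle: round black bar 12 mm in diameter, 120 mm long in y, on two side arms, 39 mm clear in front of the lid's front edge, nothing under it. 250 mm from the hinge line and 6 mm above it when shut (121 mm above the bench). It can turn in the grip as the lid swings; axes turn with the lid.
- lid_pointer (a point): Outer end of the lid's pointer, a small steel tab (12 mm long, 6 mm thick) on the lid's right (-y) edge, 180 mm from the hinge line and 3 mm above it when shut; axes turn with the lid, x in the lid's plane.
- mark (a joint): Angle of the vent mark arm about the same hinge line, in rad, in the same sense as the lid angle. Set somewhere from 0.32 to 0.6; stiff, stays where it is. The lid is at the mark when both angles are equal.
- mark_tip (a point): Diamond-shaped tip of the mark arm, a dark flat bar 8 mm wide and 4 mm thick beside the lid's right (-y) edge with a black clamp knob; 180 mm from the hinge line, 8 mm outside the lid's pointer; the pointer is beside this tip when the lid is at the mark. Axes turn with the arm, x along it.
- tin: Bystander: paint tin, 72 mm in diameter, 100 mm high, on the right of the tank; origin at its underside.
- solvent: Bystander: white bottle, 60 mm in diameter, 150 mm high, on the right of the tank; origin at its underside.
- cup: Bystander: clear mixing cup, 84 mm in diameter, 100 mm high, far left; origin at its underside.
Things that resemble listed ones, but are neither listed nor needed, are in the scene too. What is meant by the clip is not pink or yellow, and is the smaller of those in its own colour.

How it is judged:
On the way:
1. the sensor is clipped upright on the splash plate's top edge and let go, the lid still shut (x of clip_mouth in the frame of plate_edge between -0.06 and 0.06 m and y of clip_mouth in the frame of plate_edge between -0.008 and 0.008 m and z of clip_mouth in the frame of plate_edge between -0.036 and -0.006 m and angle between clip's own z axis and vertical below 0.3 rad and contact force between clip and plate above 2 N and contact force between the fingers and clip below 0.1 N and value of joint lid below 0.06 rad), for 0.3 s.
At the end, for the whole second after the job is handed in: Fingers hold the still lid (over 1.5 N) within 0.07 rad of the mark arm, not propped on the clip; the sensor, let go, pinches the plate edge (over 2 N) within 60 mm of its middle (8 mm across), jaw tips 6 to 36 mm below the edge, upright within 0.3 rad (x of clip_mouth in the frame of plate_edge between -0.06 and 0.06 m and y of clip_mouth in the frame of plate_edge between -0.008 and 0.008 m and z of clip_mouth in the frame of plate_edge between -0.036 and -0.006 m and angle between clip's own z axis and vertical below 0.3 rad and contact force between clip and plate above 2 N and contact force between each of the fingers, lid and clip below 0.1 N and angle between the x axis of lid_pointer and the x axis of mark_tip, either way round below 0.07 rad and value of joint lid above 0.2 rad and velocity of joint lid between -0.05 and 0.05 rad/s and contact force between the fingers and lid above 1.5 N); the arm keeps its last pose, push and grip.
It fails at once if the mark arm is moved from its setting (tip by more than 8 mm) (distance of mark_tip from where it was at the start of the episode above 0.008 m).
It fails at once if the tin is pushed (more than 20 mm) (distance of tin from where it was at the start of the episode above 0.02 m).
It fails at once if the bottle is pushed (more than 20 mm) (distance of solvent from where it was at the start of the episode above 0.02 m).
It fails at once if the cup is pushed (more than 20 mm) (distance of cup from where it was at the start of the episode above 0.02 m).
It also fails if it takes over 59 s, if anything falls off the work surface, if the arm or the gripper's body presses on something with over 40 N, if the wrist force passes 120 N, or if a joint passes its speed limit or range.

## Working session

There is one attempt and no reset: what is moved stays moved. The work goes in short steps, Python scripts to look and compute and a shell command to move; the robot and the scene stay as the last step left them, time stands still between calls to the robot, and variables do not carry over. Pictures are saved under pics/ and viewed, and the job is handed in when it is done.

```bash
ls; mkdir -p pics
python3 - <<'E'
from bench import telemetry, viewer
import cv2,numpy as np,pickle
print(telemetry.get_state())
for n in ["scene","top","wrist"]:
    d=viewer.get_image(n); cv2.imwrite(f"pics/{n}0.png",d["pixels"][:,:,::-1]); pickle.dump(d,open(f"{n}0.pkl","wb"))
    print(n,d["K"].tolist(),d["xyz"],d["attitude"])
E
```

```text
pics
{'time': 0.0, 'joint_positions': array([-1.15886722,  0.32181844, -0.07004398,  1.45168527,  0.02257907,
        1.37074749, -0.05693395]), 'qd': array([ 1.98005001e-03, -9.33741882e-04,  1.47514976e-03,  9.40872693e-04,
       -1.80018674e-03, -7.15025847e-05,  1.04639761e-03]), 'joint_torque': array([ 2.36603091e-04, -4.91298151e+01, -4.03788993e-01, -3.12525415e+01,
       -6.40361197e-02,  4.38436959e-02,  1.83482834e-04]), 'position': array([0.25164883, 0.5986442 , 0.18245903]), 'tool_rot': array([-0.91243431,  1.37310263,  0.91060761]), 'ft_force': array([ 0.67874211, -0.07987101,  0.34164354]), 'torque': array([ 0.0182654,  0.0387348, -0.0109064]), 'grip_width': 1.0003943758637581}
scene [[515.7618362996501, 0.0, 276.23129425495586], [0.0, 515.7618362996501, 208.76378239637822], [0.0, 0.0, 1.0]] [1.07984349 0.74561745 1.23724917] [0.24720037 0.84141837 2.43688902]
top [[526.1493014749706, 0.0, 278.73218412630047], [0.0, 526.1493014749706, 225.12799011432085], [0.0, 0.0, 1.0]] [0.36672185 0.02307386 1.39869633] [ 0.13222415 -0.16804446 -1.54851058]
wrist [[325.19226210127806, 0.0, 279.9248257934811], [0.0, 325.19226210127806, 208.80034390347836], [0.0, 0.0, 1.0]] [0.18222224 0.62818561 0.38405071] [-0.24525704 -0.1615304   1.1645922 ]
```

View pics/scene0.png

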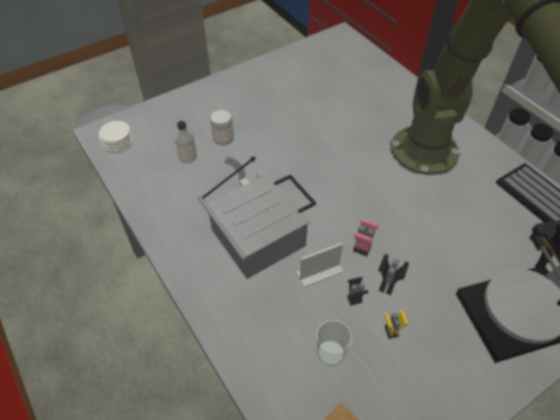

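View pics/top0.png

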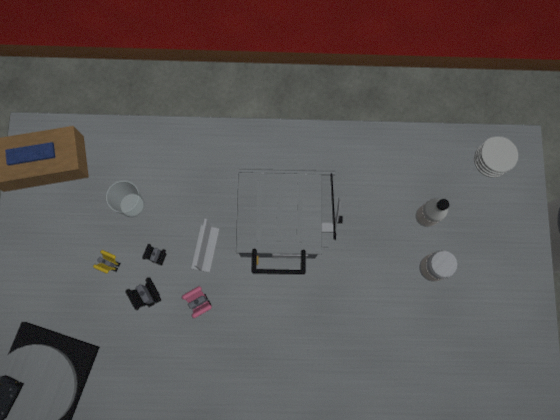

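View pics/wrist0.png

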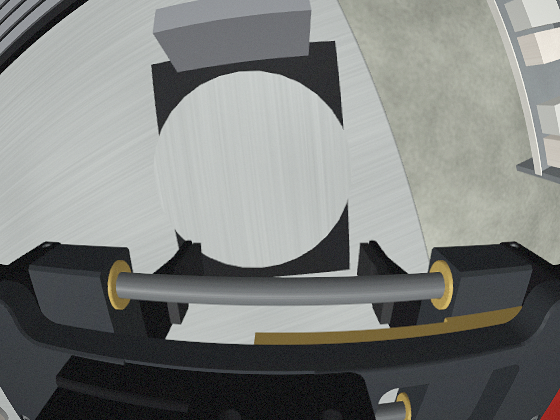

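The top view shows the black clips, the smaller at (154,254) and the larger at (143,293). The plate is at (205,247), the tank at (280,212), the handle at (278,271) and the mark arm at (334,207). Next I'll get 3D positions from the depth maps.

```bash
cat > h.py <<'E'
import numpy as np,cv2,pickle
from scipy.spatial.transform import Rotation as R
def ray(d,u,v):
    K=d["K"];u=np.asarray(u,float);v=np.asarray(v,float)
    c=np.stack([(u-K[0,2])/K[0,0],-(v-K[1,2])/K[1,1],-np.ones_like(u)],-1)
    return c
def cloud(d):
    v,u=np.mgrid[0:420,0:560]
    return ray(d,u,v)*d["z_map"][...,None]@R.from_rotvec(d["attitude"]).as_matrix().T+d["xyz"]
def proj(d,P):
    c=(np.asarray(P)-d["xyz"])@R.from_rotvec(d["attitude"]).as_matrix()
    K=d["K"];return np.stack([K[0,2]+K[0,0]*c[...,0]/-c[...,2],K[1,2]+K[1,1]*c[...,1]/c[...,2]],-1)
def plane(d,u,v,z):
    w=ray(d,u,v)@R.from_rotvec(d["attitude"]).as_matrix().T
    return d["xyz"]+w*((z-d["xyz"][2])/w[...,2])[...,None]
def crop(d,u0,u1,v0,v1,s,name):
    im=d["pixels"][v0:v1,u0:u1,::-1];cv2.imwrite(name,cv2.resize(im,None,fx=s,fy=s,interpolation=cv2.INTER_CUBIC))
E
python3 - <<'E'
from h import *
t=pickle.load(open("top0.pkl","rb"));s=pickle.load(open("scene0.pkl","rb"))
print("T",np.round(cloud(t)[300:311:10,250:400:50],3).tolist(), "S",np.round(cloud(s)[330,430],3), np.median(cloud(s)[150:200,330:370,2]))
C=cloud(t)
for n,u,v in [("clip",154,254),("big",143,293),("handle",278,271),("lid",280,200),("tin",443,264),("sol",443,204),("cup",124,197)]: print(n,C[v,u].round(3))
crop(t,130,230,210,310,6,"pics/tc.png")
crop(t,225,350,155,285,5,"pics/tt.png")
crop(s,290,420,210,320,6,"pics/sc.png")
crop(s,190,330,140,270,5,"pics/st.png")
E
```

```text
T [[[0.437, 0.066, -0.006], [0.438, -0.066, -0.001], [0.441, -0.199, -0.002]], [[0.41, 0.065, -0.001], [0.412, -0.066, -0.002], [0.414, -0.199, -0.003]]] S [ 0.439  0.484 -0.001] -0.0003616407642518249
clip [0.543 0.307 0.08 ]
big [0.444 0.322 0.107]
handle [ 0.501 -0.004  0.125]
lid [ 0.678 -0.007  0.125]
tin [ 0.528 -0.416  0.103]
sol [ 0.67  -0.407  0.149]
cup [0.707 0.414 0.004]
```

View pics/tc.png

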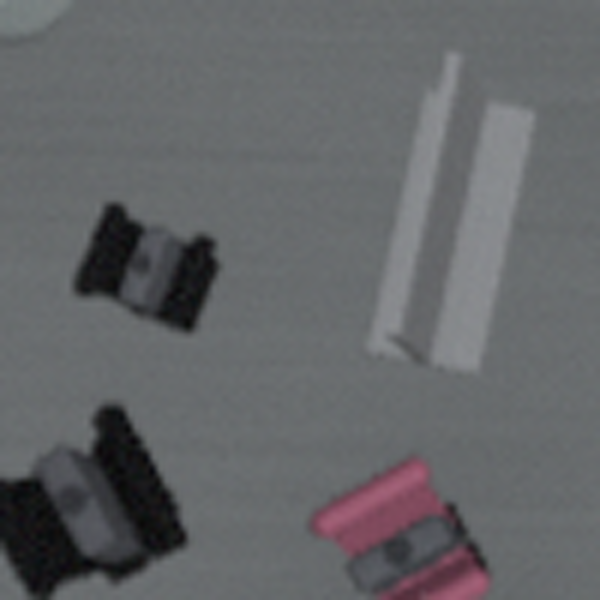

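View pics/tt.png

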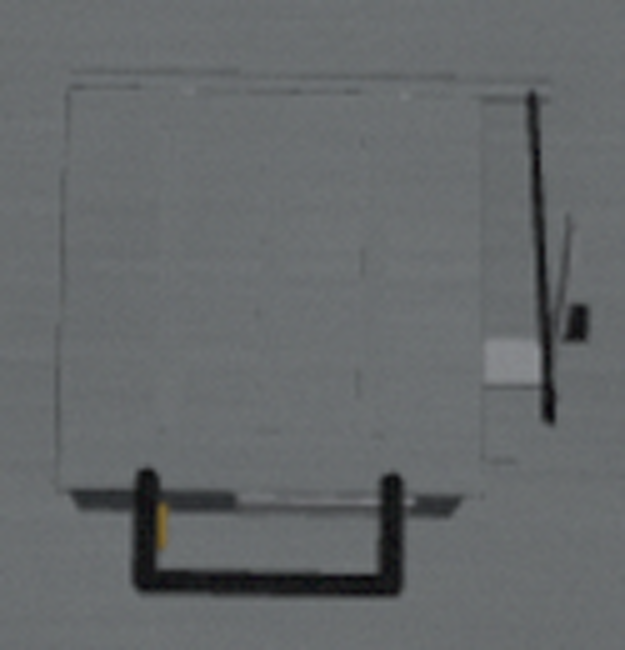

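View pics/sc.png

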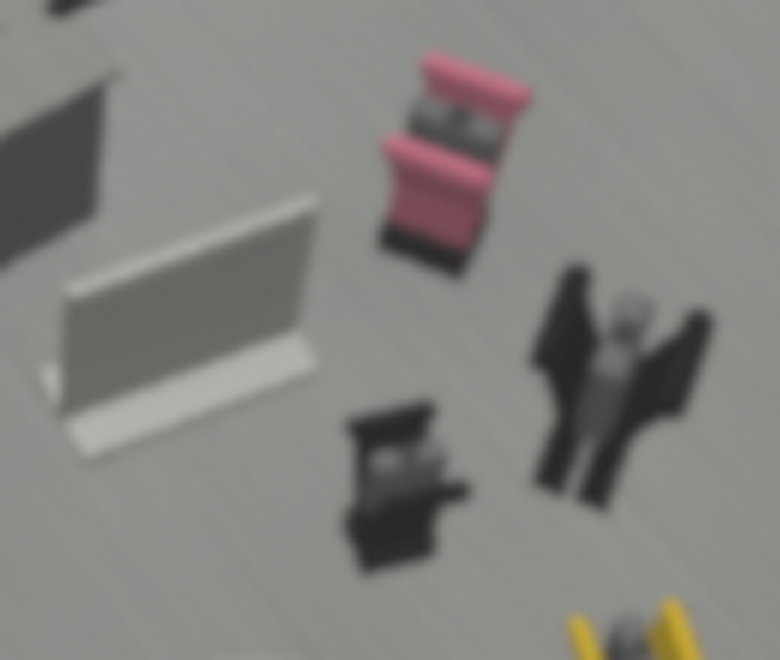

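View pics/st.png

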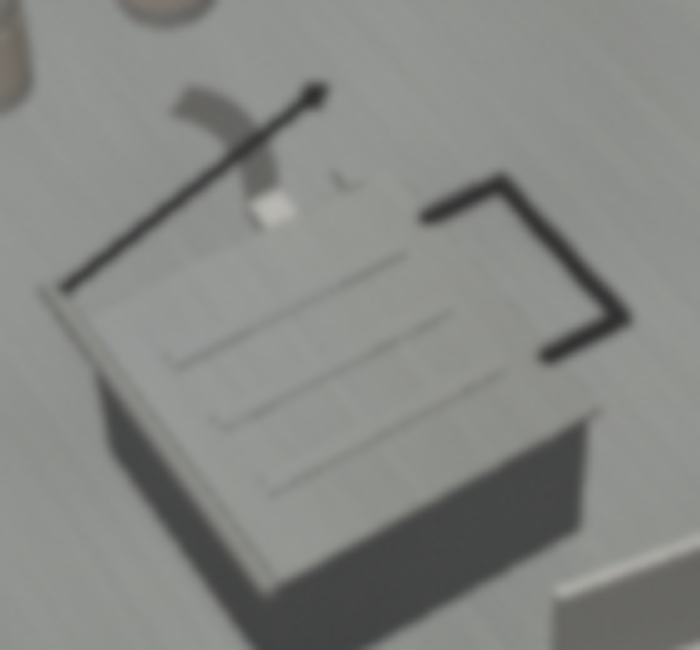

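Run:
```python
from h import *
t=pickle.load(open("top0.pkl","rb"));s=pickle.load(open("scene0.pkl","rb"))
for d,nm in((t,"top"),(s,"scene")):
    C=cloud(d);b=d["pixels"].max(-1)
    for n,c,rad,z0,z1 in [("clip",(.543,.307),.045,.068,.09),("plate",(.56,.2),.085,.100,.12)]:
        m=(np.hypot(C[...,0]-c[0],C[...,1]-c[1])<rad)&(C[...,2]>z0)&(C[...,2]<z1)
        P=C[m]
        (cx,cy),wh,ang=cv2.minAreaRect(P[:,:2].astype(np.float32)*1000)
        w,V=np.linalg.eigh(np.cov(P[:,:2].T))
        print(nm,n,len(P),P.mean(0).round(4),"rect",round(cx),round(cy),np.round(wh),round(ang,1),"pca",np.round(np.sqrt(w),4),np.degrees(np.arctan2(V[1],V[0])).round(1))
    # handle
    m=(C[...,0]>.47)&(C[...,0]<.525)&(abs(C[...,1])<.1)&(C[...,2]>.1)&(b<70)
    P=C[m];print("handle",len(P),P.mean(0).round(4),P.min(0).round(3),P.max(0).round(3),"fit x=a y+b",np.polyfit(P[:,1],P[:,0],1).round(4))
    # lid
    m=(abs(C[...,0]-.64)<.08)&(abs(C[...,1])<.07)&(C[...,2]>.1);P=C[m];print("lid z",P[:,2].mean(), len(P))
    # mark arm: dark, high
    m=(C[...,0]>.5)&(C[...,0]<.8)&(C[...,1]>-.2)&(C[...,1]<-.1)&(C[...,2]>.13)&(b<90)
    P=C[m];v,u=np.nonzero(m)
    if len(P)>5:
        i=np.argsort(P[:,0]);print("arm",len(P),P[i[::max(1,len(P)//12)]].round(3).tolist());print("fit z~x",np.polyfit(P[:,0],P[:,2],1),"y~x",np.polyfit(P[:,0],P[:,1],1))
```

```text
top clip 207 [0.543  0.3092 0.077 ] rect 543 310 [50. 40.] 71.3 pca [0.0109 0.0162] [162.9  72.9]
top plate 145 [0.5697 0.1889 0.1095] rect 570 189 [  7. 119.] 79.7 pca [0.002  0.0348] [-100.  170.]
handle 300 [ 0.5036 -0.002   0.1254] [ 0.495 -0.07   0.117] [0.524 0.062 0.133] fit x=a y+b [-0.0128  0.5036]
lid z 0.1209725057500622 3549
arm 206 [[0.572, -0.134, 0.182], [0.585, -0.133, 0.189], [0.605, -0.142, 0.138], [0.615, -0.135, 0.171], [0.62, -0.147, 0.175], [0.623, -0.147, 0.168], [0.629, -0.14, 0.152], [0.636, -0.14, 0.168], [0.644, -0.134, 0.161], [0.657, -0.136, 0.15], [0.674, -0.135, 0.152], [0.697, -0.134, 0.142], [0.724, -0.133, 0.135]]
fit z~x [-0.30883948  0.36306401] y~x [ 0.02926789 -0.15635383]
scene clip 194 [0.5481 0.3095 0.0765] rect 548 309 [52. 43.] 69.2 pca [0.0111 0.0162] [163.5  73.5]
scene plate 168 [0.576  0.1893 0.1078] rect 575 188 [ 12. 119.] 79.4 pca [0.0024 0.0348] [-99.9 170.1]
handle 96 [ 0.5092 -0.0012  0.1247] [ 0.503 -0.068  0.118] [0.523 0.061 0.13 ] fit x=a y+b [1.000e-04 5.092e-01]
lid z 0.12155283745169494 2356
arm 131 [[0.579, -0.136, 0.173], [0.588, -0.131, 0.191], [0.596, -0.135, 0.172], [0.61, -0.14, 0.168], [0.621, -0.133, 0.168], [0.627, -0.127, 0.172], [0.635, -0.138, 0.163], [0.644, -0.134, 0.156], [0.658, -0.132, 0.157], [0.674, -0.135, 0.143], [0.687, -0.134, 0.149], [0.699, -0.138, 0.14], [0.712, -0.131, 0.137], [0.734, -0.132, 0.134]]
fit z~x [-0.33419577  0.37393308] y~x [ 0.00827313 -0.1395574 ]
```

```bash
cat >> h.py <<'E'
def tri(ds,uvs):
    A=np.zeros((3,3));b=np.zeros(3);L=[]
    for d,(u,v) in zip(ds,uvs):
        w=R.from_rotvec(d["attitude"]).as_matrix()@ray(d,u,v);w/=np.linalg.norm(w)
        M=np.eye(3)-np.outer(w,w);A+=M;b+=M@d["xyz"];L.append((M,d["xyz"]))
    p=np.linalg.solve(A,b);return p.round(4),[round(float(np.linalg.norm(M@(p-x)))*1000,1) for M,x in L]
E
python3 - <<'E'
from h import *
t=pickle.load(open("top0.pkl","rb"));s=pickle.load(open("scene0.pkl","rb"))
T=lambda x,y:(225+x/5-.4,155+y/5-.4)
S=lambda x,y:(190+x/5-.4,140+y/5-.4)
TC=lambda x,y:(130+x/6-.4,210+y/6-.4)
SC=lambda x,y:(290+x/6-.4,210+y/6-.4)
for n,a,b in [("tip",T(548,404),S(316,95)),("armroot",T(533,97),S(67,288)),("handle -y corner",T(394,580),S(501,184)),("handle +y corner",T(146,580),S(620,319)),
 ("lid far left corner",T(68,89),S(273,585)),("plate near",TC(378,350),SC(314,201)),("plate far",TC(453,57),SC(70,292))]:
    print(n,*tri([t,s],[a,b]))
crop(t,318,350,165,250,8,"pics/ta.png");crop(s,195,265,145,205,8,"pics/sa.png")
st=__import__("bench").telemetry.get_state();print(R.from_rotvec(st["tool_rot"]).as_matrix().round(3))
E
```

```text
tip [ 0.5824 -0.1351  0.177 ] [0.7, 0.7]
armroot [ 0.7501 -0.1355  0.1181] [0.1, 0.1]
handle -y corner [ 0.5033 -0.0661  0.1173] [0.5, 0.5]
handle +y corner [0.5027 0.0537 0.1159] [1.4, 1.4]
lid far left corner [0.7528 0.0978 0.1146] [3.4, 3.4]
plate near [0.5109 0.201  0.1061] [5.9, 5.9]
plate far [0.6309 0.1781 0.1068] [2.0, 2.0]
[[-0.    -0.922  0.387]
 [-0.001  0.387  0.922]
 [-1.    -0.    -0.001]]
```

View pics/ta.png

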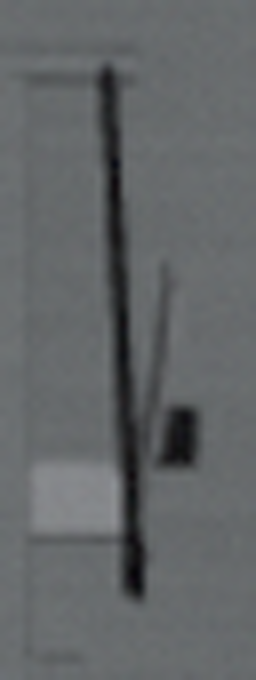

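View pics/sa.png

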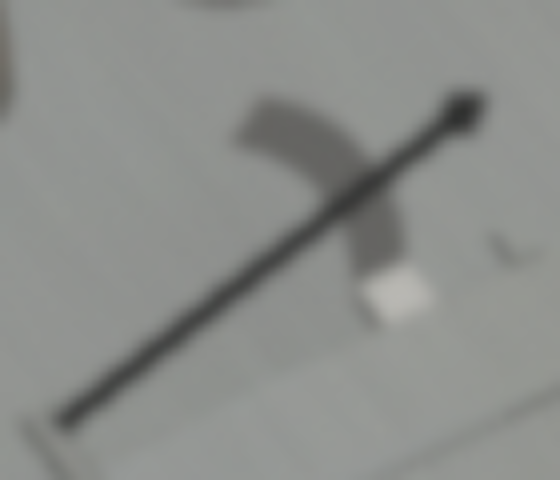

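```bash
python3 -m creep '[{"fingers":1,"x":0,"y":-2,"z":-0.8,"twist":-0.4},{"fingers":1,"x":0,"y":-4,"z":-1.6,"twist":-0.8},{"fingers":1,"x":0,"y":-6,"z":-2.4,"twist":-1.2},{"fingers":1,"x":0,"y":-8,"z":-3.2,"twist":-1.2},{"fingers":1,"x":0,"y":-9.5,"z":-3.85,"twist":-1.2},{"fingers":1,"x":0,"y":-9.5,"z":-3.85,"twist":-1.2},{"fingers":1,"x":0,"y":-9.5,"z":-3.85,"twist":-1.2},{"fingers":1,"x":0,"y":-9.5,"z":-3.85,"twist":-1.2},{"fingers":1,"x":0,"y":-9.5,"z":-3.85,"twist":-1.2},{"fingers":1,"x":0,"y":-9.5,"z":-3.85,"twist":-1.2},{"fingers":1,"x":0,"y":-9.5,"z":-3.85,"twist":-1.2},{"fingers":1,"x":0,"y":-9.5,"z":-3.85,"twist":-1.2},{"fingers":1,"x":0,"y":-9.5,"z":-3.85,"twist":-1.2},{"fingers":1,"x":0,"y":-9.5,"z":-3.85,"twist":-1.2}]' 20
cat > look.py <<'E'
import sys
from h import *
from bench import telemetry,viewer
tag=sys.argv[1];st=telemetry.get_state()
print(st["time"],st["position"].round(4),R.from_rotvec(st["tool_rot"]).as_matrix().round(3).tolist(),st["ft_force"].round(2),st["grip_width"])
for n in sys.argv[2:]:
    d=viewer.get_image(n);cv2.imwrite(f"pics/{n}{tag}.png",d["pixels"][:,:,::-1]);pickle.dump(d,open(f"{n}{tag}.pkl","wb"))
E
python3 look.py 1 wrist top
```

```text
time: 1.32
position: [0.5411, 0.3119, 0.1833]
tool_rot: [-0.992, 1.333, 0.994]
ft_force: [-0.1, 0.3, -0.2]
grip_width: 0.996
1.3167 [0.5411 0.3119 0.1833] [[-0.001, -0.958, 0.286], [0.001, 0.286, 0.958], [-1.0, 0.001, 0.0]] [-0.06  0.35 -0.23] 0.995724272980642
```

View pics/wrist1.png

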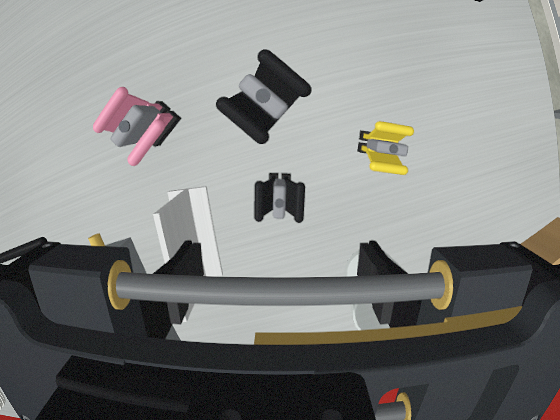

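View pics/top1.png

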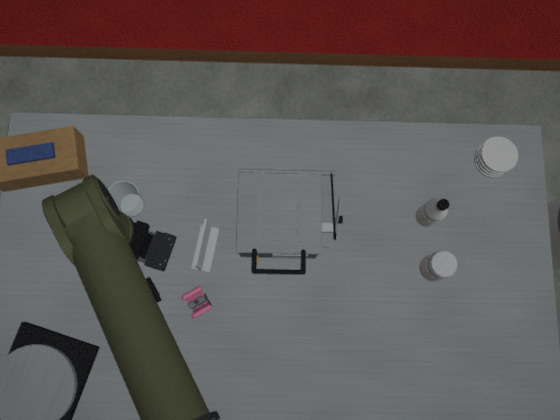

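The wrist view shows the small black clip at (279,198), with its ridges vertical at u≈260 and u≈299. It lies between the fingers laterally. I'll measure it through the fisheye model.

```bash
cat >> h.py <<'E'
def wplane(d,u,v,z):
    K=d["K"];a=(np.asarray(u,float)-K[0,2])/K[0,0];b=(np.asarray(v,float)-K[1,2])/K[1,1]
    r=np.hypot(a,b);k=np.where(r>1e-9,np.sin(r)/np.maximum(r,1e-9),1)
    c=np.stack([a*k,-b*k,-np.cos(r)],-1);w=c@R.from_rotvec(d["attitude"]).as_matrix().T
    return d["xyz"]+w*((z-d["xyz"][2])/w[...,2])[...,None]
E
python3 - <<'E'
from h import *
d=pickle.load(open("wrist1.pkl","rb"));print(d["xyz"],d["attitude"])
crop(d,160,340,160,280,4,"pics/wc.png")
E
```

```text
[0.46903921 0.33334739 0.38488171] [-0.23646576 -0.17748648  1.27110416]
```

View pics/wc.png

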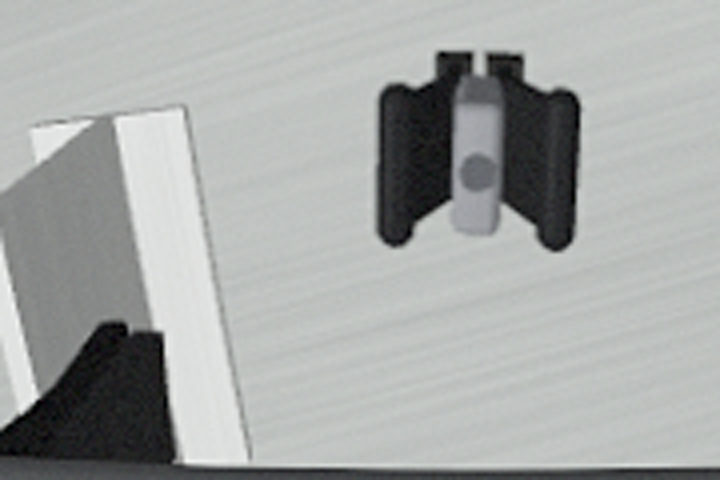

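Run:
```python
from h import *
d=pickle.load(open("wrist1.pkl","rb"))
f=lambda x,y,z:wplane(d,160+x/4-.4,160+y/4-.4,z)
a,b,c,e=f(397,90,.076),f(396,243,.076),f(567,94,.076),f(556,246,.076)
print(a,b,c,e);print("len",np.linalg.norm(a-b),np.linalg.norm(c-e),"ctr",(a+b+c+e)/4,"sep",np.linalg.norm(a+b-c-e)/2)
for p,q in((a,b),(c,e)): print(np.degrees(np.arctan2(*(q-p)[[1,0]])))
v=(c+e-a-b);print("y dir",np.degrees(np.arctan2(v[1],v[0])))
w=lambda u,v,z:wplane(d,u,v,z).round(4)
crop(d,120,240,170,330,4,"pics/wp.png")
```

```text
[0.52134675 0.29673909 0.076     ] [0.55831435 0.2847297  0.076     ] [0.53410918 0.33588834 0.076     ] [0.57054435 0.32279219 0.076     ]
len 0.038869380461342085 0.038717317664383646 ctr [0.54607865 0.31003733 0.076     ] sep 0.0405779330985684
-17.997043533031693
-19.770318322606744
y dir 72.06391258890032
```

View pics/wp.png

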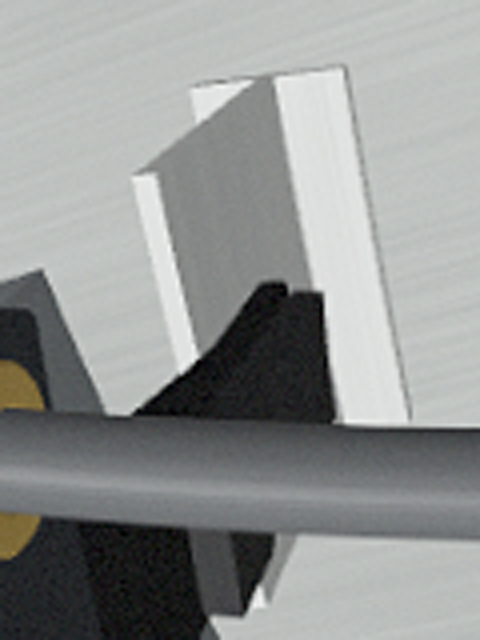

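Run:
```python
from h import *
d=pickle.load(open("wrist1.pkl","rb"))
f=lambda x,y,z:wplane(d,120+x/4-.4,170+y/4-.4,z)
a,b=f(145,175,.11),f(188,362,.11);dr=(b-a)/np.linalg.norm(b-a);print(a,b,np.degrees(np.arctan2(dr[1],dr[0])),a+dr*.06)
n=np.array([-dr[1],dr[0],0])
ft=[f(345,67,.006),f(411,415,.006)];dr2=ft[1]-ft[0];dr2/=np.linalg.norm(dr2);print(ft,np.degrees(np.arctan2(dr2[1],dr2[0])), "foot edge offset from sheet",(ft[0]-a)@n)
c0=f(191,86,.006);print("foot corners",c0,"mid near",(c0+ft[0])/2, np.linalg.norm(c0-ft[0]))
```

```text
[0.5148702  0.19983457 0.11      ] [0.56167275 0.19127129 0.11      ] -10.368501474952264 [0.57389043 0.18903586 0.11      ]
[array([0.51917857, 0.22521273, 0.006     ]), array([0.63477116, 0.2050734 , 0.006     ])] -9.883255972767554 foot edge offset from sheet 0.02573916590585932
foot corners [0.50989289 0.17552894 0.006     ] mid near [0.51453573 0.20037084 0.006     ] 0.05054406325219015
```

```bash
python3 -m creep '[{"fingers":1,"x":0,"y":-0.13,"z":0,"twist":0.3},{"fingers":1,"x":0.5,"y":-0.13,"z":0,"twist":0.3},{"fingers":1,"x":1,"y":-0.13,"z":0,"twist":0.3},{"fingers":1,"x":1.5,"y":-0.13,"z":0,"twist":0.3},{"fingers":1,"x":2,"y":-0.13,"z":0,"twist":0.3},{"fingers":1,"x":2.5,"y":-0.13,"z":0,"twist":0.3},{"fingers":1,"x":2.9,"y":-0.13,"z":0,"twist":0.3},{"fingers":1,"x":3.2,"y":-0.13,"z":0,"twist":0.3},{"fingers":1,"x":3.2,"y":-0.13,"z":0,"twist":0.3},{"fingers":1,"x":3.2,"y":-0.13,"z":0,"twist":0.3}]' 20
python3 look.py 2 wrist scene
```

```text
time: 2.25
position: [0.5473, 0.3087, 0.0554]
tool_rot: [-0.971, 1.344, 0.971]
ft_force: [0.3, 0.1, 0.8]
grip_width: 1.003
2.25 [0.5473 0.3087 0.0554] [[-0.001, -0.949, 0.314], [-0.0, 0.314, 0.949], [-1.0, 0.0, -0.001]] [0.3  0.12 0.75] 1.0029420487935479
```

View pics/wrist2.png

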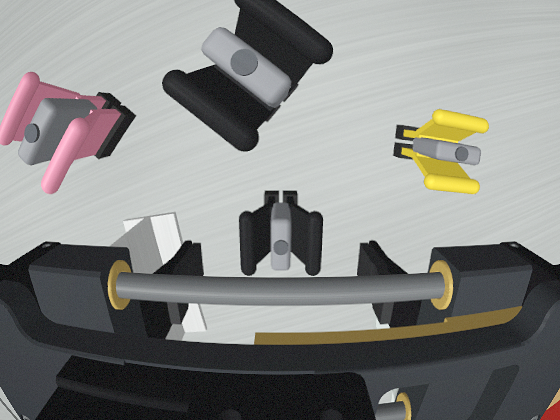

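View pics/scene2.png

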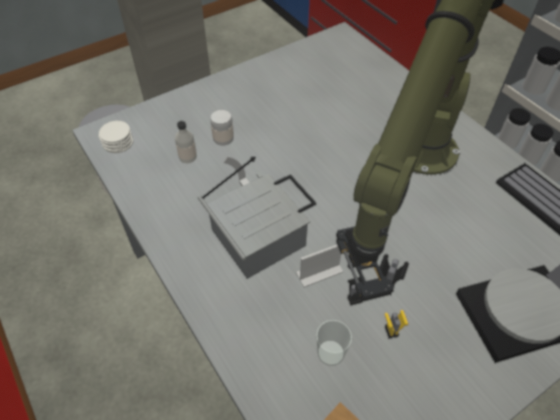

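Run:
```python
from h import *
d=pickle.load(open("wrist2.pkl","rb"))
f=lambda u,v:wplane(d,u,v,.076)
q=[f(247,216),f(247,268),f(316,216),f(315,268)]
a=np.array(q);print(a.round(4),a.mean(0).round(4),np.linalg.norm(a[0]-a[1]))
v=a[2]+a[3]-a[0]-a[1];print(np.degrees(np.arctan2(v[1],v[0])))
```

```text
[[0.5227 0.2967 0.076 ]
 [0.5543 0.285  0.076 ]
 [0.5353 0.3349 0.076 ]
 [0.5676 0.3249 0.076 ]] [0.545  0.3104 0.076 ] 0.03375590132043867
71.65532295207394
```

```bash
python3 -m creep '[{"fingers":0.6,"x":0,"y":0,"z":0,"twist":0},{"fingers":0.5,"x":0,"y":0,"z":0,"twist":0},{"fingers":0.3,"x":0,"y":0,"z":0,"twist":0},{"fingers":0.3,"x":0,"y":0,"z":0,"twist":0},{"fingers":0.3,"x":0,"y":0,"z":0,"twist":0},{"fingers":0.3,"x":0,"y":0,"z":0,"twist":0},{"fingers":0.2,"x":0,"y":0,"z":0,"twist":0},{"fingers":0.2,"x":0,"y":0,"z":0,"twist":0},{"fingers":0.2,"x":0,"y":0,"z":0,"twist":0},{"fingers":0.2,"x":0,"y":0,"z":0,"twist":0},{"fingers":0.2,"x":0,"y":0,"z":0,"twist":0}]' 25
python3 look.py 3 wrist
```

```text
time: 3.27
position: [0.5475, 0.3086, 0.0555]
tool_rot: [-0.971, 1.343, 0.971]
ft_force: [0.4, 0.3, 0.4]
grip_width: 0.254
3.2667 [0.5475 0.3086 0.0555] [[0.0, -0.949, 0.314], [-0.0, 0.314, 0.949], [-1.0, -0.0, -0.0]] [0.38 0.27 0.43] 0.2542473267136775
```

View pics/wrist3.png

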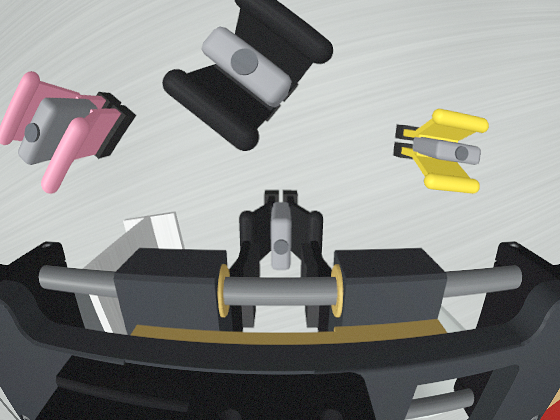

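```bash
cat >> h.py <<'E'
def wproj(d,P):
    c=(np.asarray(P,float)-d["xyz"])@R.from_rotvec(d["attitude"]).as_matrix()
    th=np.arctan2(np.hypot(c[0],c[1]),-c[2]);p=np.arctan2(-c[1],c[0]);K=d["K"]
    return np.array([K[0,2]+K[0,0]*th*np.cos(p),K[1,2]+K[1,1]*th*np.sin(p)])
E
python3 look.py 4 wrist scene
python3 - <<'E'
from h import *
d=pickle.load(open("wrist4.pkl","rb"));print(d["xyz"])
z=np.array([.314,.949,0])
for h in (.0555,.0745):
  for o in (0,.011,-.011,.0435): print(h,o,wproj(d,np.array([.5475,.3086,h])+o*z).round())
crop(d,200,360,180,340,5,"pics/w4c.png")
s=pickle.load(open("scene4.pkl","rb"));crop(s,310,430,220,320,6,"pics/s4c.png")
E
```

```text
3.3167 [0.5475 0.3086 0.0556] [[0.0, -0.949, 0.314], [-0.0, 0.314, 0.949], [-1.0, -0.0, 0.0]] [-0.04 -0.63 -0.07] 0.2372386986388523
[0.47588781 0.33220762 0.25705016]
0.0555 0 [280. 235.]
0.0555 0.011 [296. 235.]
0.0555 -0.011 [263. 235.]
0.0555 0.0435 [345. 235.]
0.0745 0 [280. 246.]
0.0745 0.011 [298. 246.]
0.0745 -0.011 [262. 246.]
0.0745 0.0435 [351. 245.]
```

View pics/w4c.png

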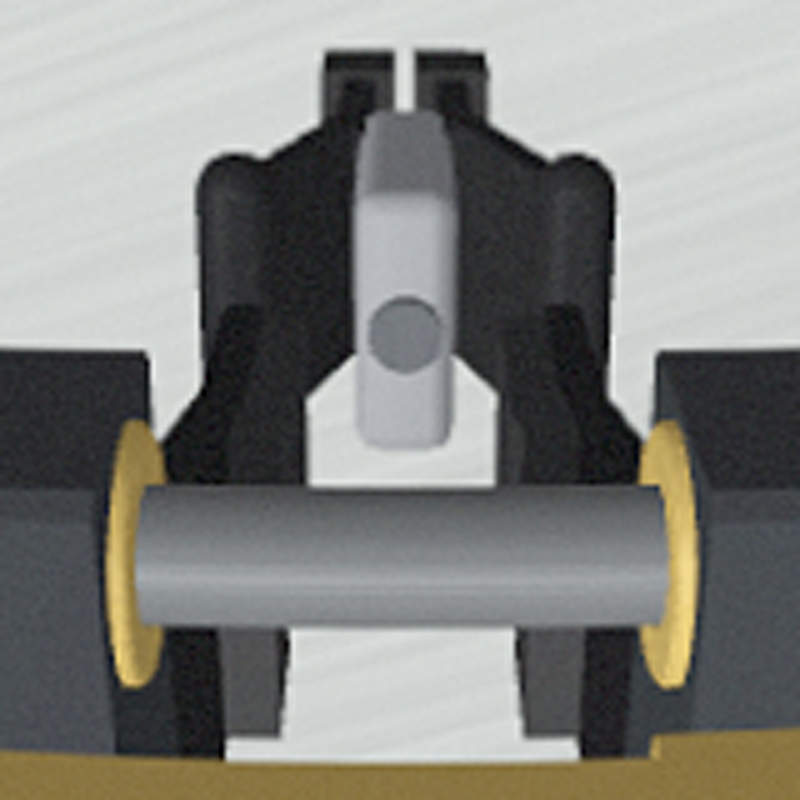

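View pics/s4c.png

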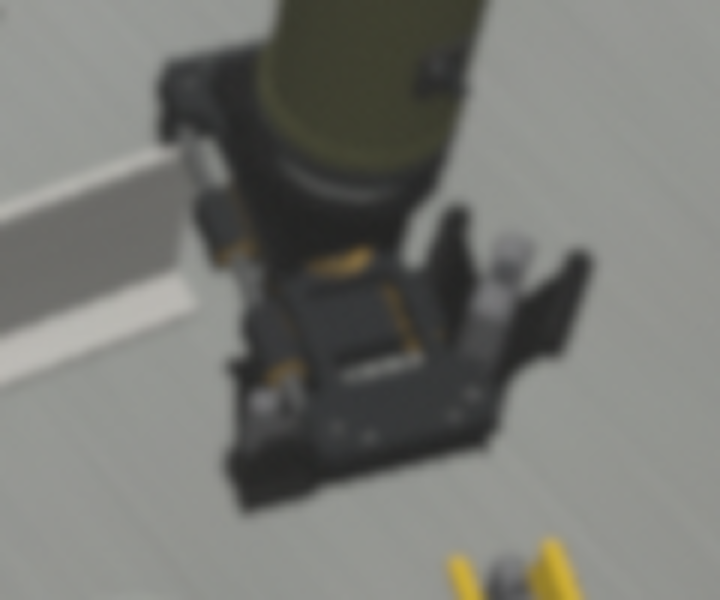

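```bash
cat >> h.py <<'E'
def wcloud(d):
    v,u=np.mgrid[0:420,0:560];K=d["K"];a=(u-K[0,2])/K[0,0];b=(v-K[1,2])/K[1,1];r=np.hypot(a,b)
    k=np.where(r>1e-9,np.tan(r)/np.maximum(r,1e-9),1);c=np.stack([a*k,-b*k,-np.ones_like(a)],-1)*d["z_map"][...,None]
    return c@R.from_rotvec(d["attitude"]).as_matrix().T+d["xyz"]
E
python3 - <<'E'
from h import *
d=pickle.load(open("wrist4.pkl","rb"));C=wcloud(d)
T=np.array([.5475,.3086,.0555]);y=np.array([-.949,.314,0]);z=np.array([.314,.949,0])
for v in (200,215,225,235,240,244,248,255,265,275,310,325):
    print(v,[ (u,)+tuple(int(round(1000*q)) for q in ((C[v,u]-T)@y,(C[v,u]-T)@z,C[v,u][2])) for u in (243,249,255,259,262,280,300,305,312)])
E
```

```text
200 [(243, 10, -30, 0), (249, 10, -25, 0), (255, 10, -20, 0), (259, 10, -17, 0), (262, 10, -15, 0), (280, 10, 0, 1), (300, 10, 16, 1), (305, 10, 21, 0), (312, 10, 26, 1)]
215 [(243, 20, -21, 77), (249, 21, -18, 78), (255, 18, -15, 69), (259, 16, -13, 61), (262, 15, -11, 58), (280, 19, 0, 72), (300, 15, 13, 60), (305, 17, 15, 66), (312, 21, 19, 78)]
225 [(243, 15, -21, 80), (249, 15, -18, 78), (255, 12, -15, 69), (259, 9, -13, 62), (262, 8, -12, 58), (280, 15, 0, 78), (300, 9, 13, 61), (305, 11, 15, 68), (312, 15, 18, 80)]
235 [(243, 9, -22, 79), (249, 9, -18, 78), (255, 8, -15, 77), (259, 3, -13, 63), (262, 1, -12, 58), (280, 9, 0, 78), (300, 2, 13, 60), (305, 5, 16, 68), (312, 9, 19, 80)]
240 [(243, 6, -22, 80), (249, 6, -18, 79), (255, 5, -15, 77), (259, 0, -13, 65), (262, -3, -12, 57), (280, 6, 0, 79), (300, -1, 13, 61), (305, 1, 16, 68), (312, 6, 19, 79)]
244 [(243, 3, -22, 79), (249, 11, -16, 99), (255, 10, -13, 96), (259, 10, -11, 96), (262, -5, -12, 60), (280, 4, 0, 80), (300, 10, 11, 96), (305, 9, 14, 94), (312, 12, 17, 100)]
248 [(243, 11, -19, 105), (249, 11, -16, 104), (25
[... 365 characters left out ...]
22), (255, 10, -12, 121), (259, 7, -10, 115), (262, -48, -16, 1), (280, -11, 0, 78), (300, 3, 10, 108), (305, 10, 12, 121), (312, 9, 15, 121)]
275 [(243, 12, -15, 136), (249, 10, -13, 132), (255, 10, -11, 132), (259, 2, -10, 117), (262, -59, -16, 0), (280, -58, 0, 0), (300, -1, 10, 110), (305, 10, 11, 132), (312, 75, 0, 257)]
310 [(243, 1, -15, 146), (249, 0, -13, 144), (255, -1, -10, 143), (259, -95, -19, 2), (262, -97, -17, -1), (280, -97, 0, -1), (300, -96, 19, 0), (305, -1, 10, 143), (312, 0, 13, 144)]
325 [(243, -5, -15, 148), (249, -8, -13, 143), (255, -8, -11, 144), (259, -113, -20, 2), (262, -114, -17, 0), (280, -114, 0, 0), (300, -113, 19, 1), (305, -8, 11, 144), (312, -8, 14, 144)]
```

Run:
```python
from h import *
for f in ("wrist2","wrist1"):
    d=pickle.load(open(f+".pkl","rb"));C=wcloud(d)
    T=np.array([.5475,.3086,.0555]) if f=="wrist2" else np.array([.5411,.3119,.1833]);y=np.array([-.949,.314,0]);z=np.array([.314,.949,0])
    for v in (240,244,250,260,270,325):
        print(v,[ (u,)+tuple(int(round(1000*q)) for q in ((C[v,u]-T)@y,(C[v,u]-T)@z,C[v,u][2]-T[2])) for u in (185,190,195,199,361,366,371,376)])
```

```text
240 [(185, -26, -83, -55), (190, 12, -49, 40), (195, -26, -74, -56), (199, -25, -70, -55), (361, -25, 70, -55), (366, -26, 75, -56), (371, 12, 50, 39), (376, -26, 84, -55)]
244 [(185, 12, -50, 46), (190, 11, -48, 44), (195, 11, -46, 42), (199, 10, -44, 42), (361, 11, 44, 42), (366, 11, 47, 42), (371, 12, 49, 45), (376, 12, 51, 45)]
250 [(185, 12, -48, 53), (190, 10, -46, 50), (195, 10, -44, 49), (199, 8, -43, 45), (361, 8, 44, 44), (366, 10, 45, 50), (371, 10, 47, 50), (376, 11, 49, 53)]
260 [(185, 11, -46, 63), (190, 10, -43, 62), (195, 6, -43, 53), (199, 3, -43, 46), (361, 3, 43, 47), (366, 7, 44, 55), (371, 11, 44, 63), (376, 10, 47, 62)]
270 [(185, 8, -44, 69), (190, 6, -44, 63), (195, 1, -44, 55), (199, -2, -43, 48), (361, -3, 44, 47), (366, 2, 44, 57), (371, 6, 44, 64), (376, 10, 44, 72)]
325 [(185, -113, -92, -50), (190, -112, -87, -49), (195, -112, -82, -49), (199, -112, -78, -50), (361, -117, 80, -57), (366, -116, 85, -55), (371, -117, 90, -55), (376, -104, 89, -38)]
240 [(185, -57, -104, -127), (190, 10, -50, 39), (195, -71, -102, -164), (199, -77, -101, -178), (361, -73, 1
[... 201 characters left out ...]
 13, 48, 46), (376, 13, 51, 46)]
250 [(185, 10, -48, 54), (190, 8, -47, 49), (195, 9, -44, 50), (199, 7, -43, 45), (361, 9, 43, 45), (366, 11, 45, 49), (371, 12, 47, 50), (376, 13, 49, 53)]
260 [(185, 9, -46, 63), (190, 9, -43, 63), (195, 5, -43, 54), (199, 1, -43, 46), (361, 3, 44, 45), (366, 8, 44, 54), (371, 11, 44, 63), (376, 12, 46, 63)]
270 [(185, 6, -45, 69), (190, 4, -44, 64), (195, -1, -44, 54), (199, -4, -43, 47), (361, -2, 44, 47), (366, 4, 43, 58), (371, 7, 44, 64), (376, 10, 44, 71)]
325 [(185, -218, -135, -184), (190, -217, -127, -184), (195, -216, -119, -184), (199, -214, -113, -183), (361, -141, 96, -93), (366, -148, 104, -101), (371, -151, 112, -104), (376, -151, 118, -104)]
```

The wrist depth map shows the real fingertips about 40 mm above the reported TCP. They closed to 20 mm just above the ridges without touching them. I'll reopen and go 40 mm lower, then look again.

```bash
python3 -m creep '[{"fingers":1,"x":0,"y":0,"z":0,"twist":0},{"fingers":1,"x":0,"y":0,"z":0,"twist":0},{"fingers":1,"x":0,"y":0,"z":0,"twist":0},{"fingers":1,"x":0,"y":0,"z":0,"twist":0},{"fingers":1,"x":0,"y":0,"z":0,"twist":0},{"fingers":1,"x":0,"y":0,"z":0,"twist":0},{"fingers":1,"x":0,"y":0,"z":0,"twist":0},{"fingers":1,"x":0,"y":0,"z":0,"twist":0},{"fingers":1,"x":0,"y":0,"z":0,"twist":0},{"fingers":1,"x":0,"y":0,"z":0,"twist":0},{"fingers":1,"x":0.3,"y":0,"z":0,"twist":0},{"fingers":1,"x":0.6,"y":0,"z":0,"twist":0},{"fingers":1,"x":0.8,"y":0,"z":0,"twist":0},{"fingers":1,"x":0.95,"y":0,"z":0,"twist":0},{"fingers":1,"x":0.95,"y":0,"z":0,"twist":0}]' 25
python3 look.py 5 wrist
python3 - <<'E'
from h import *
d=pickle.load(open("wrist5.pkl","rb"));C=wcloud(d);m=np.zeros((420,560),bool);m[235:285,170:200]=1;m[235:285,360:390]=1
for a,b in((170,200),(360,390)):
    P=C[235:262,a:b].reshape(-1,3);P=P[(P[:,2]>.02)];print(P[:,2].min(),np.sort(P[:,2])[:8].round(3))
E
```

```text
time: 4.67
position: [0.5459, 0.3076, 0.0149]
tool_rot: [-0.971, 1.348, 0.972]
ft_force: [-0.5, -0.1, 0.2]
grip_width: 0.998
4.6667 [0.5459 0.3076 0.0149] [[-0.003, -0.949, 0.314], [-0.002, 0.314, 0.949], [-1.0, 0.003, -0.003]] [-0.45 -0.07  0.25] 0.9982219146380876
0.054006397744831874 [0.054 0.054 0.054 0.055 0.055 0.055 0.055 0.055]
0.05274048603029449 [0.053 0.053 0.053 0.053 0.054 0.054 0.054 0.054]
```

View pics/wrist5.png

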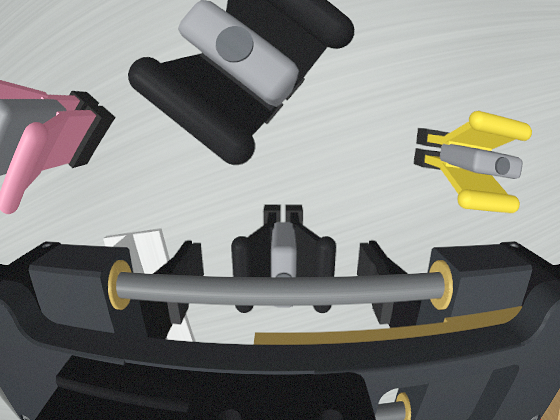

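Fingertips are now at z≈0.054, with the clip centred between them. Closing.

```bash
python3 -m creep '[{"fingers":0.6,"x":0,"y":0,"z":0,"twist":0},{"fingers":0.5,"x":0,"y":0,"z":0,"twist":0},{"fingers":0.3,"x":0,"y":0,"z":0,"twist":0},{"fingers":0.2,"x":0,"y":0,"z":0,"twist":0},{"fingers":0.2,"x":0,"y":0,"z":0,"twist":0},{"fingers":0.2,"x":0,"y":0,"z":0,"twist":0},{"fingers":0.2,"x":0,"y":0,"z":0,"twist":0},{"fingers":0.2,"x":0,"y":0,"z":0,"twist":0},{"fingers":0.2,"x":0,"y":0,"z":0,"twist":0},{"fingers":0.2,"x":0,"y":0,"z":0,"twist":0},{"fingers":0.2,"x":0,"y":0,"z":0,"twist":0},{"fingers":0.2,"x":0,"y":0,"z":0,"twist":0},{"fingers":0.2,"x":0,"y":0,"z":0,"twist":0},{"fingers":0.2,"x":0,"y":0,"z":0,"twist":0}]' 25
python3 look.py 6 wrist
```

```text
time: 5.88
position: [0.5502, 0.3133, 0.0212]
tool_rot: [-0.969, 1.333, 0.972]
ft_force: [0.5, 4.8, 8.2]
grip_width: 0.331
5.8833 [0.5502 0.3133 0.0212] [[0.007, -0.95, 0.313], [0.008, 0.313, 0.95], [-1.0, -0.004, 0.009]] [0.54 4.85 8.16] 0.3311804065209462
```

View pics/wrist6.png

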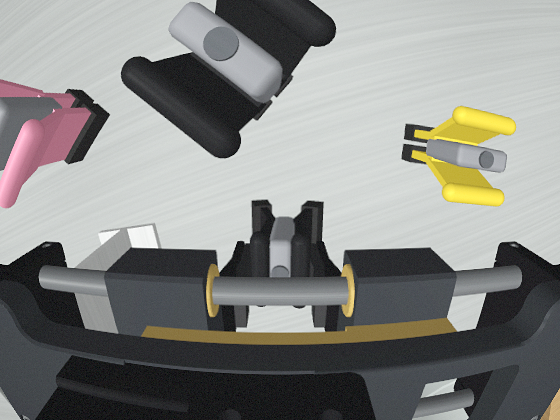

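```bash
python3 -m creep '[{"fingers":0.2,"x":-0.3,"y":0,"z":0,"twist":0},{"fingers":0.2,"x":-0.8,"y":0,"z":0,"twist":0},{"fingers":0.2,"x":-1.4,"y":0,"z":0,"twist":0},{"fingers":0.2,"x":-2,"y":0,"z":0,"twist":0},{"fingers":0.2,"x":-2.6,"y":0,"z":0,"twist":0},{"fingers":0.2,"x":-3.2,"y":0,"z":0,"twist":0},{"fingers":0.2,"x":-3.75,"y":0,"z":0,"twist":0},{"fingers":0.2,"x":-3.75,"y":0,"z":0,"twist":0},{"fingers":0.2,"x":-3.75,"y":0,"z":0,"twist":0},{"fingers":0.2,"x":-3.75,"y":0,"z":0,"twist":0}]' 25
python3 look.py 7 wrist scene
```

```text
time: 6.77
position: [0.5468, 0.3079, 0.1665]
tool_rot: [-0.971, 1.346, 0.971]
ft_force: [-0.4, -0.9, -1.6]
grip_width: 0.326
6.7667 [0.5468 0.3079 0.1665] [[-0.002, -0.949, 0.314], [-0.001, 0.314, 0.949], [-1.0, 0.001, -0.002]] [-0.38 -0.86 -1.62] 0.32636013323977
```

View pics/wrist7.png

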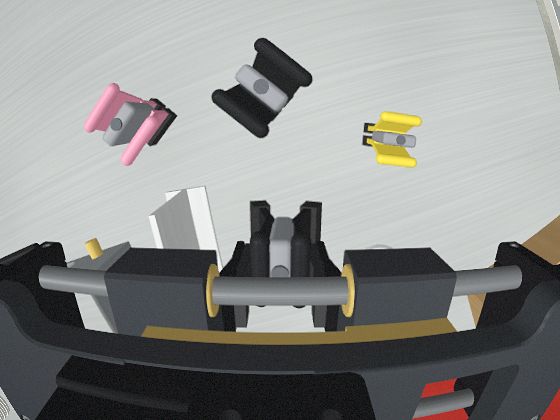

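View pics/scene7.png

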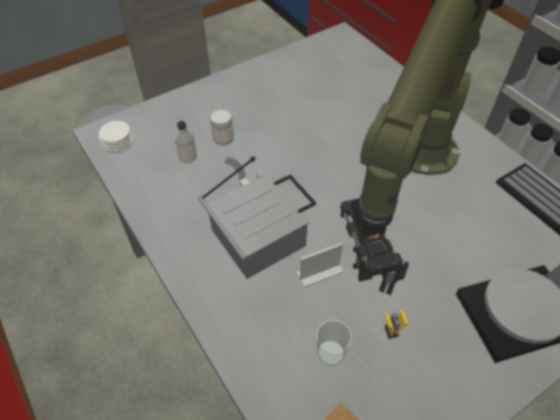

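```bash
cat > clipm.py <<'E'
import sys
from h import *
d=pickle.load(open(sys.argv[1]+".pkl","rb"));T=np.array([float(x) for x in sys.argv[2].split(",")]);ang=np.radians(float(sys.argv[3]))
z=np.array([np.cos(ang),np.sin(ang),0]);y=np.array([-z[1],z[0],0]);C=wcloud(d);px=d["pixels"].astype(int)
m=np.zeros((420,560),bool);m[190:274,225:340]=1
g=m&(px.min(-1)>110)&(abs((C-T)@z)<.015)&(C[...,2]>T[2]+.03)&(abs((C-T)@y)<.04)
P=C[g];top=P[P[:,2]>np.percentile(P[:,2],60)]
print("pod top z",np.median(top[:,2]),"rel y (mm)",((P-T)@y*1000).min().round(1),((P-T)@y*1000).max().round(1),"rel z",((P-T)@z*1000).mean().round(2))
for v in (203,206,210,214,220,230):
    print(v,[(u,)+tuple(int(round(1000*q)) for q in ((C[v,u]-T)@y,(C[v,u]-T)@z,C[v,u][2])) for u in (250,255,262,268,280,303,309,316,320)])
E
python3 clipm.py wrist7 .5468,.3079,.1665 71.7; python3 clipm.py wrist5 .5459,.3076,.0149 71.7|head -1
```

```text
pod top z 0.22479608554183314 rel y (mm) 0.3 18.9 rel z -0.48
203 [(250, 18, -21, 150), (255, 19, -17, 155), (262, 19, -12, 156), (268, 19, -8, 157), (280, -22, 0, 0), (303, 19, 16, 155), (309, 19, 20, 155), (316, 19, 25, 155), (320, 19, 27, 156)]
206 [(250, 15, -21, 150), (255, 19, -16, 163), (262, 19, -12, 164), (268, 19, -8, 161), (280, -26, 0, -1), (303, 19, 15, 163), (309, 19, 19, 163), (316, 19, 24, 163), (320, 17, 27, 155)]
210 [(250, 12, -21, 149), (255, 16, -16, 164), (262, 18, -11, 170), (268, 16, -8, 160), (280, -31, 0, 0), (303, 18, 15, 168), (309, 18, 19, 168), (316, 17, 24, 165), (320, 14, 28, 154)]
214 [(250, 9, -21, 149), (255, 14, -16, 163), (262, 18, -11, 177), (268, 18, -7, 178), (280, -35, 0, 0), (303, 18, 14, 177), (309, 15, 19, 168), (316, 14, 24, 164), (320, 11, 28, 154)]
220 [(250, -43, -36, 0), (255, 10, -16, 164), (262, 14, -11, 176), (268, 19, -7, 193), (280, 19, 0, 192), (303, 15, 14, 182), (309, 11, 19, 168), (316, 10, 24, 165), (320, 6, 28, 154)]
230 [(250, -56, -36, 0), (255, 2, -17, 163), (262, 19, -9, 209), (268, 17, -6, 205), (280, 19, 0, 209), (303, 8, 14, 180), (309, 3, 19, 165), (316, 2, 24, 163), (320, -2, 29, 150)]
pod top z 0.07846645204369505 rel y (mm) -12.1 17.9 rel z 0.97
```

```bash
python3 -m creep '[{"fingers":0.2,"x":0,"y":-0.2,"z":-0.35,"twist":-0.2},{"fingers":0.2,"x":0,"y":-0.5,"z":-0.8,"twist":-0.5},{"fingers":0.2,"x":0,"y":-0.8,"z":-1.3,"twist":-0.8},{"fingers":0.2,"x":0,"y":-1.1,"z":-1.8,"twist":-1.1},{"fingers":0.2,"x":0,"y":-1.4,"z":-2.3,"twist":-1.4},{"fingers":0.2,"x":0,"y":-1.64,"z":-2.68,"twist":-1.64},{"fingers":0.2,"x":0,"y":-1.64,"z":-2.68,"twist":-1.64},{"fingers":0.2,"x":0,"y":-1.64,"z":-2.68,"twist":-1.64},{"fingers":0.2,"x":0,"y":-1.64,"z":-2.68,"twist":-1.64}]' 25
python3 look.py 8 wrist scene
python3 - <<'E'
from h import *
s=pickle.load(open("scene8.pkl","rb"));crop(s,270,410,190,300,5,"pics/s8c.png")
w=pickle.load(open("wrist8.pkl","rb"));crop(w,200,360,170,310,5,"pics/w8c.png")
E
```

```text
time: 7.62
position: [0.5753, 0.1873, 0.1666]
tool_rot: [-1.078, 1.288, 1.08]
ft_force: [-0.6, 0.8, -1.7]
grip_width: 0.331
7.6167 [0.5753 0.1873 0.1666] [[-0.002, -0.985, 0.175], [0.0, 0.175, 0.985], [-1.0, 0.002, 0.0]] [-0.58  0.83 -1.65] 0.3312042591513689
```

View pics/w8c.png

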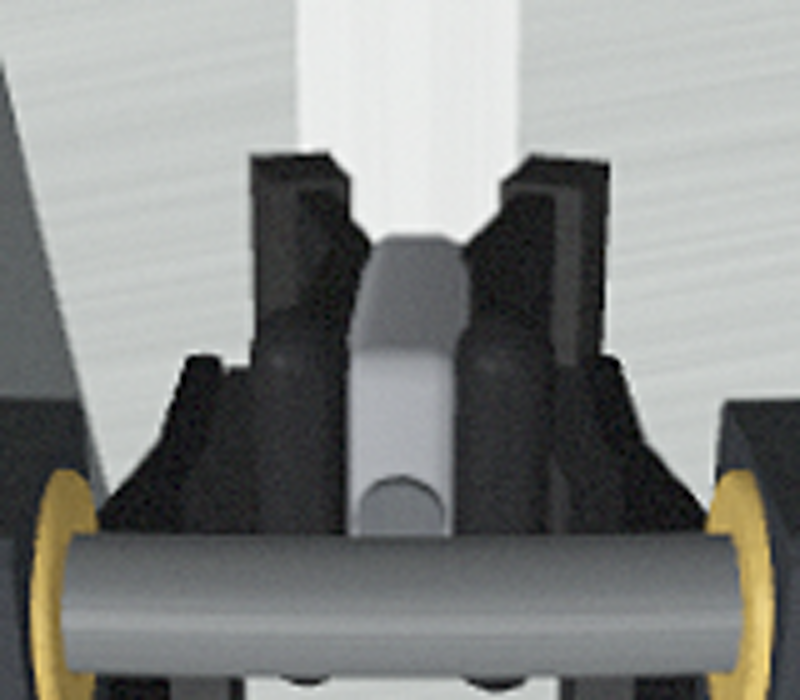

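View pics/s8c.png

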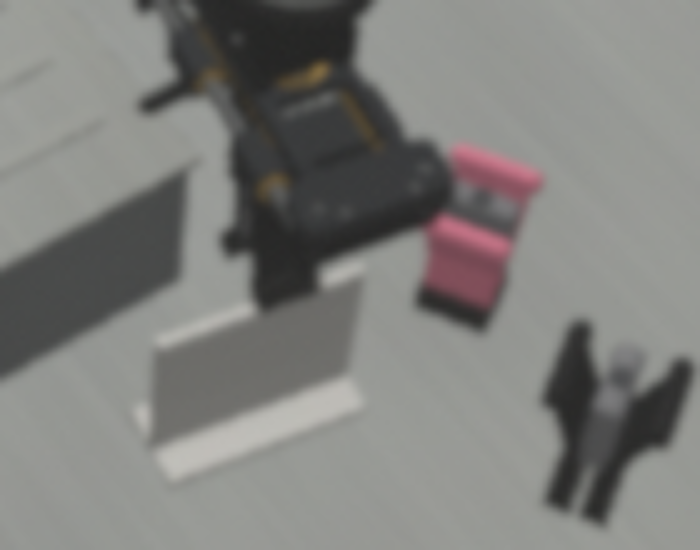

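Run:
```python
from h import *
d=pickle.load(open("wrist8.pkl","rb"));C=wcloud(d)
T=np.array([.5753,.1873,.1666]);z=np.array([.175,.985,0]);y=np.array([-.985,.175,0])
m=np.zeros((420,560),bool);m[100:217,200:360]=1
g=m&(C[...,2]>.102)&(C[...,2]<.116)&(abs((C-T)@y)<.08);P=C[g]
print(len(P),"edge z' range",((P-T)@z*1000).min(),((P-T)@z*1000).max(),"y' range",((P-T)@y*1000).min(),((P-T)@y*1000).max())
q=(P-T)@y;zz=(P-T)@z;print("slope",np.polyfit(q,zz,1), np.median(P[:,2]))
for v in (203,208):print([(u,)+tuple(int(round(1000*x)) for x in ((C[v,u]-T)@y,(C[v,u]-T)@z,C[v,u][2])) for u in (248,250,252,260,268,270,272,280,285,300,302,310,318,320,322)])
```

```text
586 edge z' range -1.4384470038069312 4.234014221561998 y' range -4.215355946185301 61.500346447396005
slope [0.00652643 0.00098026] 0.11023070845060268
[(248, -22, -37, -1), (250, 18, -21, 150), (252, 19, -19, 156), (260, 19, -13, 156), (268, 19, -8, 156), (270, -20, -11, 7), (272, -20, -9, 7), (280, 7, 0, 110), (285, -21, 6, 5), (300, -20, 23, 7), (302, 19, 15, 157), (310, 19, 21, 154), (318, 19, 26, 156), (320, 19, 27, 155), (322, -22, 50, 0)]
[(248, -28, -37, 1), (250, 13, -21, 148), (252, 17, -18, 161), (260, 18, -13, 166), (268, 17, -8, 161), (270, -27, -11, 5), (272, -27, -9, 5), (280, 3, 0, 111), (285, -26, 6, 7), (300, 17, 13, 162), (302, 18, 15, 164), (310, 18, 20, 165), (318, 16, 26, 158), (320, 15, 28, 154), (322, -28, 50, 1)]
```

```bash
python3 -m creep '[{"fingers":0.2,"x":0,"y":0,"z":-0.05,"twist":0},{"fingers":0.2,"x":0.2,"y":0,"z":-0.05,"twist":0},{"fingers":0.2,"x":0.4,"y":0,"z":-0.05,"twist":0},{"fingers":0.2,"x":0.6,"y":0,"z":-0.05,"twist":0},{"fingers":0.2,"x":0.8,"y":0,"z":-0.05,"twist":0},{"fingers":0.2,"x":1,"y":0,"z":-0.05,"twist":0},{"fingers":0.2,"x":1.2,"y":0,"z":-0.05,"twist":0},{"fingers":0.2,"x":1.35,"y":0,"z":-0.05,"twist":0},{"fingers":0.2,"x":1.35,"y":0,"z":-0.05,"twist":0},{"fingers":0.2,"x":1.35,"y":0,"z":-0.05,"twist":0}]' 25
python3 look.py 9 wrist scene
python3 - <<'E'
from h import *
s=pickle.load(open("scene9.pkl","rb"));crop(s,270,410,190,300,5,"pics/s9c.png")
w=pickle.load(open("wrist9.pkl","rb"));crop(w,200,360,170,310,5,"pics/w9c.png")
E
```

```text
time: 8.55
position: [0.5756, 0.1841, 0.1131]
tool_rot: [-1.078, 1.288, 1.079]
ft_force: [-0.2, -0.3, -1.2]
grip_width: 0.325
8.55 [0.5756 0.1841 0.1131] [[-0.001, -0.985, 0.175], [-0.0, 0.175, 0.985], [-1.0, 0.001, -0.0]] [-0.22 -0.28 -1.2 ] 0.3252046507330012
```

View pics/w9c.png

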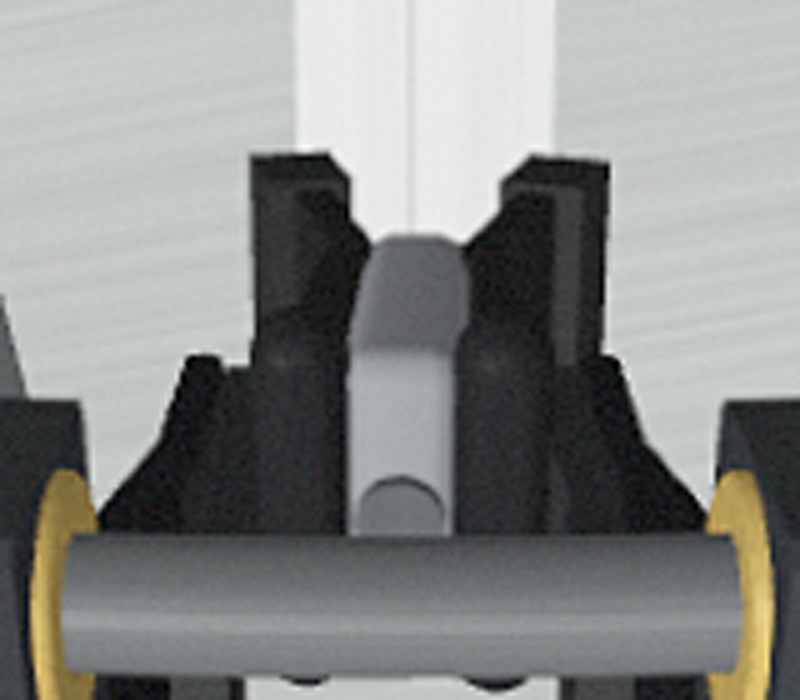

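View pics/s9c.png

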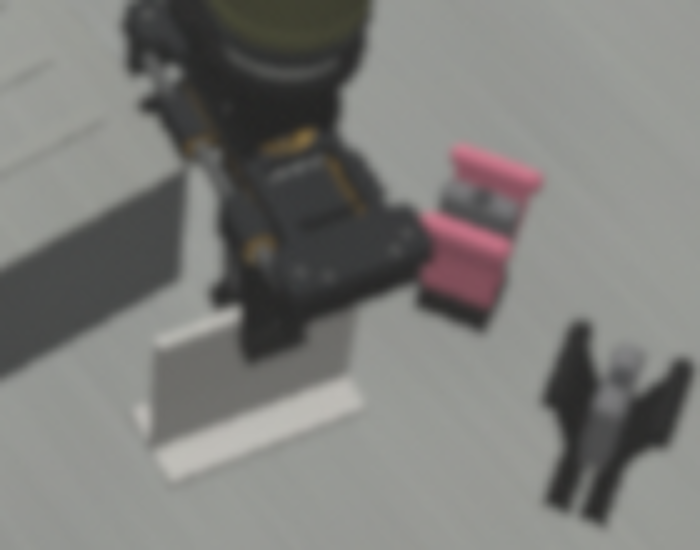

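The plate is between the jaws with no contact force, so I'll release.

```bash
python3 -m creep '[{"fingers":0.45,"x":0,"y":0,"z":0,"twist":0},{"fingers":0.55,"x":0,"y":0,"z":0,"twist":0},{"fingers":0.7,"x":0,"y":0,"z":0,"twist":0},{"fingers":0.85,"x":0,"y":0,"z":0,"twist":0},{"fingers":1,"x":0,"y":0,"z":0,"twist":0},{"fingers":1,"x":0,"y":0,"z":0,"twist":0},{"fingers":1,"x":0,"y":0,"z":0,"twist":0},{"fingers":1,"x":0,"y":0,"z":0,"twist":0},{"fingers":1,"x":0,"y":0,"z":0,"twist":0},{"fingers":1,"x":0,"y":0,"z":0,"twist":0},{"fingers":1,"x":0,"y":0,"z":0,"twist":0},{"fingers":1,"x":0,"y":0,"z":0,"twist":0}]' 25
python3 look.py 10 wrist scene
python3 - <<'E'
from h import *
w=pickle.load(open("wrist10.pkl","rb"));crop(w,170,390,170,320,3.6,"pics/w10c.png")
E
python3 clipm.py wrist10 .5756,.1841,.1131 79.9
```

```text
time: 9.65
position: [0.5758, 0.1842, 0.1136]
tool_rot: [-1.078, 1.287, 1.078]
ft_force: [0.1, 0.2, 0.1]
grip_width: 0.997
9.65 [0.5758 0.1842 0.1136] [[0.0, -0.985, 0.175], [-0.0, 0.175, 0.985], [-1.0, -0.0, -0.0]] [0.07 0.23 0.1 ] 0.997048790233255
pod top z 0.17382952376967292 rel y (mm) -12.4 21.9 rel z 0.81
203 [(250, -9, -30, -1), (255, -8, -25, 1), (262, -7, -17, 7), (268, 19, -8, 102), (280, 18, 0, 101), (303, 19, 16, 102), (309, -7, 29, 5), (316, -8, 37, 1), (320, -8, 41, 1)]
206 [(250, -11, -30, 0), (255, -11, -25, 1), (262, -10, -17, 6), (268, 18, -8, 108), (280, 19, 0, 109), (303, 19, 15, 111), (309, -10, 29, 6), (316, -11, 37, 1), (320, -11, 41, 0)]
210 [(250, -16, -30, 0), (255, -16, -25, 0), (262, -14, -17, 6), (268, 17, -7, 112), (280, 16, 0, 111), (303, 17, 15, 112), (309, -14, 29, 6), (316, -16, 37, 0), (320, -16, 41, -1)]
214 [(250, -20, -30, -1), (255, -20, -25, 0), (262, -18, -17, 6), (268, 14, -8, 111), (280, 13, 0, 110), (303, 14, 15, 112), (309, -18, 29, 7), (316, -20, 37, 0), (320, -20, 41, 0)]
220 [(250, -26, -30, 1), (255, -26, -25, 0), (262, -24, -18, 7), (268, 19, -7, 140), (280, 18, 0, 138), (303, 19, 13, 140), (309, -27, 30, -1), (316, -26, 37, 0), (320, -26, 41, 0)]
230 [(250, -37, -31, 0), (255, 18, -13, 155), (262, 18, -9, 155), (268, 15, -6, 146), (280, 19, 0, 156), (303, 17, 13, 152), (309, 18, 15, 156), (316, -37, 38, 0), (320, -37, 42, 1)]
```

View pics/w10c.png

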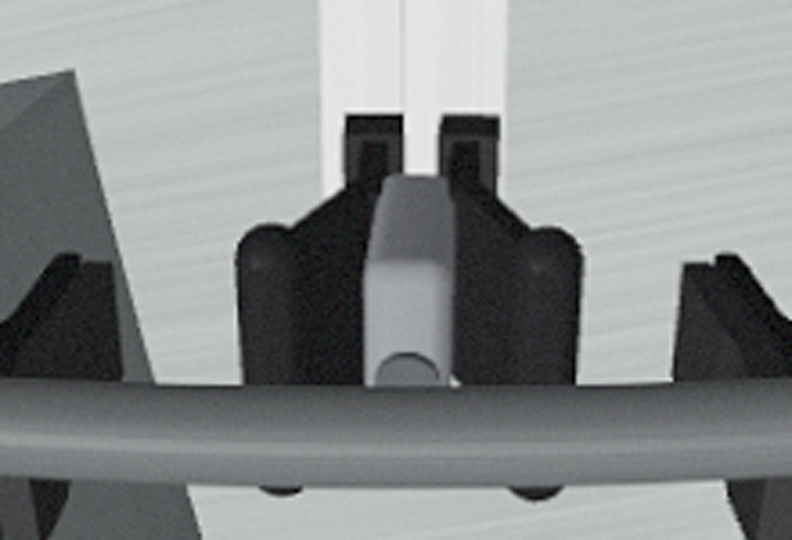

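```bash
python3 -m creep '[{"fingers":1,"x":-0.3,"y":0,"z":0,"twist":0},{"fingers":1,"x":-0.8,"y":0,"z":0,"twist":0},{"fingers":1,"x":-1.4,"y":0,"z":0,"twist":0},{"fingers":1,"x":-2,"y":0,"z":0,"twist":0},{"fingers":1,"x":-2.6,"y":0,"z":0,"twist":0},{"fingers":1,"x":-2.6,"y":0,"z":0,"twist":0},{"fingers":1,"x":-2.6,"y":0,"z":0,"twist":0}]' 25
python3 look.py 11 wrist scene; python3 -c "
from bench import telemetry as t;print(t.get_state()['joint_positions'])
from h import *
s=pickle.load(open('scene11.pkl','rb'));crop(s,270,410,190,300,5,'pics/s11c.png')"
```

```text
time: 10.33
position: [0.577, 0.1846, 0.2202]
tool_rot: [-1.079, 1.283, 1.077]
ft_force: [0.1, -0.5, 0.0]
grip_width: 1.001
10.3333 [0.577  0.1846 0.2202] [[0.004, -0.985, 0.175], [0.002, 0.175, 0.985], [-1.0, -0.004, 0.002]] [ 0.14 -0.46  0.03] 1.0011804120888665
[-0.53051646  0.20839839  0.20848419  1.52878065 -0.04343087  1.40961309
  1.07525534]
```

View pics/s11c.png

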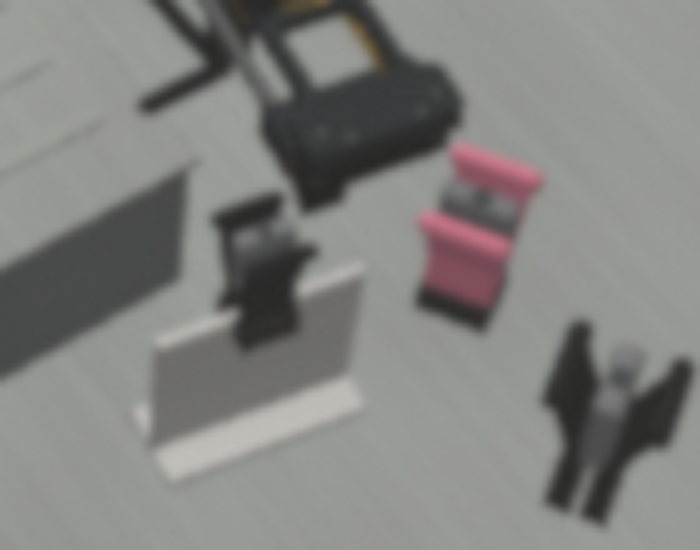

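View pics/wrist11.png

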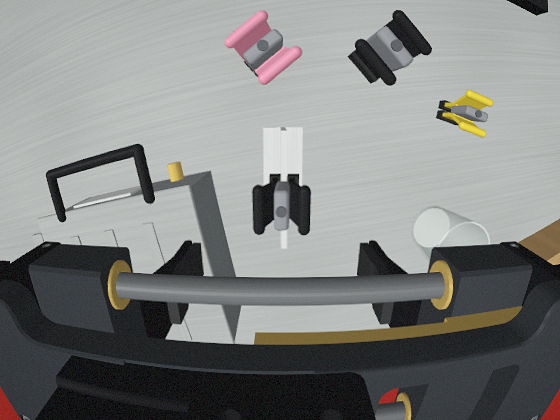

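The scene view shows the clip standing upright on the plate edge, and the wrist view agrees at (281,205). Next I'll turn and move above the handle, with the fingers narrowed to 0.45.

```bash
python3 -m creep '[{"fingers":1,"x":0,"y":0.05,"z":-0.4,"twist":1},{"fingers":0.9,"x":0,"y":0.1,"z":-0.9,"twist":2},{"fingers":0.8,"x":0,"y":0.2,"z":-1.4,"twist":3.3},{"fingers":0.7,"x":0,"y":0.3,"z":-1.9,"twist":4.6},{"fingers":0.6,"x":0,"y":0.4,"z":-2.4,"twist":5.9},{"fingers":0.5,"x":0,"y":0.5,"z":-2.9,"twist":7.2},{"fingers":0.45,"x":0,"y":0.6,"z":-3.4,"twist":8.5},{"fingers":0.45,"x":0,"y":0.7,"z":-3.9,"twist":9.8},{"fingers":0.45,"x":0,"y":0.8,"z":-4.4,"twist":11.1},{"fingers":0.45,"x":0,"y":0.92,"z":-4.96,"twist":12.4},{"fingers":0.45,"x":0,"y":0.92,"z":-4.96,"twist":13.7},{"fingers":0.45,"x":0,"y":0.92,"z":-4.96,"twist":15},{"fingers":0.45,"x":0,"y":0.92,"z":-4.96,"twist":16},{"fingers":0.45,"x":0,"y":0.92,"z":-4.96,"twist":16},{"fingers":0.45,"x":0,"y":0.92,"z":-4.96,"twist":16}]' 25
python3 look.py 12 wrist scene
```

```text
time: 11.68
position: [0.5041, -0.0047, 0.2166]
tool_rot: [-0.001, 1.573, 0.001]
ft_force: [0.4, -0.4, 0.1]
grip_width: 0.447
11.6833 [ 0.5041 -0.0047  0.2166] [[-0.002, -0.001, 1.0], [-0.0, 1.0, 0.001], [-1.0, -0.0, -0.002]] [ 0.44 -0.37  0.13] 0.4471072686898512
```

View pics/wrist12.png

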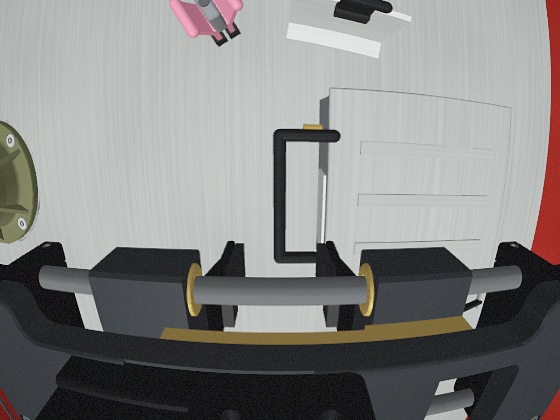

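View pics/scene12.png

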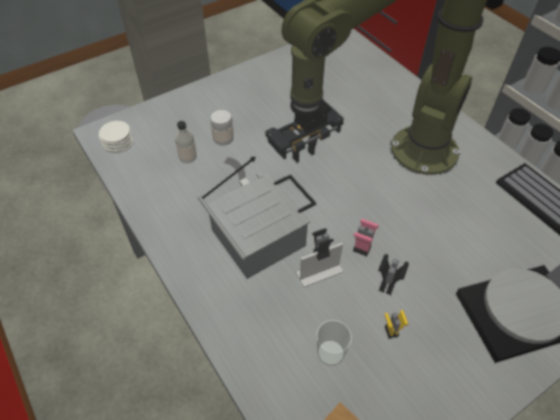

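Run:
```python
from h import *
d=pickle.load(open("wrist12.pkl","rb"));C=wcloud(d)
m=np.zeros((420,560),bool);m[145:248,265:300]=1
P=C[m&(C[...,2]>.09)&(C[...,2]<.14)];print(len(P),P[:,0].min(),P[:,0].max(),np.median(P[:,0]),P[:,2].max(),np.polyfit(P[:,1],P[:,0],1))
e=wplane(d,[285,312],[134,258],.121);print(e)
for r in (150,200,240):
    px=d["pixels"][r,255:335].max(-1);print(r,"edges dark",255+np.nonzero(px<70)[0][[0,-1]])
m=np.zeros((420,560),bool);m[100:280,260:340]=1
b=m&(d["pixels"].max(-1)<70)&(C[...,2]>.09)&(C[...,2]<.14);Q=C[b];print("y range",Q[:,1].min(),Q[:,1].max())
m[:]=0;m[150:230,318:345]=1;Q=C[m&(C[...,2]>.105)&(C[...,2]<.13)];print("lid front x",np.percentile(Q[:,0],[1,5]))
```

```text
1289 0.49671740154930616 0.5083095598082787 0.5026279378942451 0.12881607971385667 [0.00851589 0.50248175]
[[ 0.50805901  0.05655978  0.121     ]
 [ 0.53568759 -0.06523857  0.121     ]]
150 edges dark [274 285]
200 edges dark [274 284]
240 edges dark [274 284]
y range -0.06795199753725474 0.06167049089260893
lid front x [0.54765816 0.54824689]
```

```bash
python3 -m creep '[{"fingers":0.42,"x":0.4,"y":0,"z":-0.04,"twist":0},{"fingers":0.42,"x":1,"y":0,"z":-0.04,"twist":0},{"fingers":0.42,"x":1.6,"y":0,"z":-0.04,"twist":0},{"fingers":0.42,"x":2.2,"y":0,"z":-0.04,"twist":0},{"fingers":0.42,"x":2.7,"y":0,"z":-0.04,"twist":0},{"fingers":0.42,"x":3.1,"y":0,"z":-0.04,"twist":0},{"fingers":0.42,"x":3.4,"y":0,"z":-0.04,"twist":0},{"fingers":0.42,"x":3.65,"y":0,"z":-0.04,"twist":0},{"fingers":0.42,"x":3.84,"y":0,"z":-0.04,"twist":0},{"fingers":0.42,"x":3.84,"y":0,"z":-0.04,"twist":0},{"fingers":0.42,"x":3.84,"y":0,"z":-0.04,"twist":0}]' 25
python3 look.py 13 wrist scene
```

```text
time: 12.7
position: [0.5032, -0.0046, 0.064]
tool_rot: [0.001, 1.571, -0.001]
ft_force: [-0.4, -0.1, 0.0]
grip_width: 0.421
12.7 [ 0.5032 -0.0046  0.064 ] [[-0.0, 0.001, 1.0], [-0.0, 1.0, -0.001], [-1.0, -0.0, -0.0]] [-0.44 -0.06  0.04] 0.42149467305746546
```

View pics/wrist13.png

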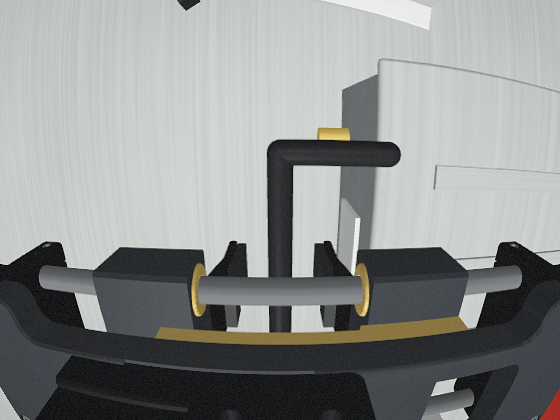

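```bash
python3 -m creep '[{"fingers":0.3,"x":0,"y":0,"z":0,"twist":0},{"fingers":0.2,"x":0,"y":0,"z":0,"twist":0},{"fingers":0.05,"x":0,"y":0,"z":0,"twist":0},{"fingers":0,"x":0,"y":0,"z":0,"twist":0},{"fingers":0,"x":0,"y":0,"z":0,"twist":0},{"fingers":0,"x":0,"y":0,"z":0,"twist":0},{"fingers":0,"x":0,"y":0,"z":0,"twist":0},{"fingers":0,"x":0,"y":0,"z":0,"twist":0},{"fingers":0,"x":0,"y":0,"z":0,"twist":0}]' 35
python3 - <<'E'
import numpy as np
for th in np.arange(0.05,.42,.05):
    a=th+.024;r=.25007;print(round(th,2),"dz(-x units)",round((r*np.sin(a)-.006)/.04,2),"dx(z units)",round((.25-r*np.cos(a))/.04,2))
E
```

```text
time: 13.55
position: [0.5032, -0.0046, 0.064]
tool_rot: [0.001, 1.571, -0.001]
ft_force: [-0.1, -0.7, 1.3]
grip_width: 0.127
0.05 dz(-x units) 0.31 dx(z units) 0.02
0.1 dz(-x units) 0.62 dx(z units) 0.05
0.15 dz(-x units) 0.93 dx(z units) 0.09
0.2 dz(-x units) 1.24 dx(z units) 0.15
0.25 dz(-x units) 1.54 dx(z units) 0.23
0.3 dz(-x units) 1.84 dx(z units) 0.32
0.35 dz(-x units) 2.13 dx(z units) 0.43
0.4 dz(-x units) 2.42 dx(z units) 0.55
```

```bash
python3 -m creep '[{"fingers":0,"x":-0.15,"y":0,"z":0.01,"twist":0},{"fingers":0,"x":-0.31,"y":0,"z":0.02,"twist":0},{"fingers":0,"x":-0.46,"y":0,"z":0.035,"twist":0},{"fingers":0,"x":-0.62,"y":0,"z":0.05,"twist":0},{"fingers":0,"x":-0.77,"y":0,"z":0.07,"twist":0},{"fingers":0,"x":-0.93,"y":0,"z":0.09,"twist":0},{"fingers":0,"x":-1.08,"y":0,"z":0.12,"twist":0},{"fingers":0,"x":-1.24,"y":0,"z":0.15,"twist":0},{"fingers":0,"x":-1.39,"y":0,"z":0.19,"twist":0},{"fingers":0,"x":-1.54,"y":0,"z":0.23,"twist":0},{"fingers":0,"x":-1.69,"y":0,"z":0.275,"twist":0},{"fingers":0,"x":-1.84,"y":0,"z":0.32,"twist":0},{"fingers":0,"x":-1.84,"y":0,"z":0.32,"twist":0},{"fingers":0,"x":-1.84,"y":0,"z":0.32,"twist":0},{"fingers":0,"x":-1.84,"y":0,"z":0.32,"twist":0}]' 35
python3 look.py 14 wrist scene top
python3 - <<'E'
from h import *
s=pickle.load(open("scene14.pkl","rb"));crop(s,190,330,110,230,5,"pics/s14c.png")
s=pickle.load(open("top14.pkl","rb"));crop(s,225,350,155,285,5,"pics/t14c.png")
E
```

```text
time: 14.8
position: [0.5152, -0.0047, 0.1372]
tool_rot: [0.001, 1.572, -0.001]
ft_force: [-2.2, 0.9, -4.6]
grip_width: 0.129
14.8 [ 0.5152 -0.0047  0.1372] [[-0.002, 0.002, 1.0], [0.0, 1.0, -0.002], [-1.0, 0.0, -0.002]] [-2.17  0.86 -4.6 ] 0.12889038491237723
```

View pics/s14c.png

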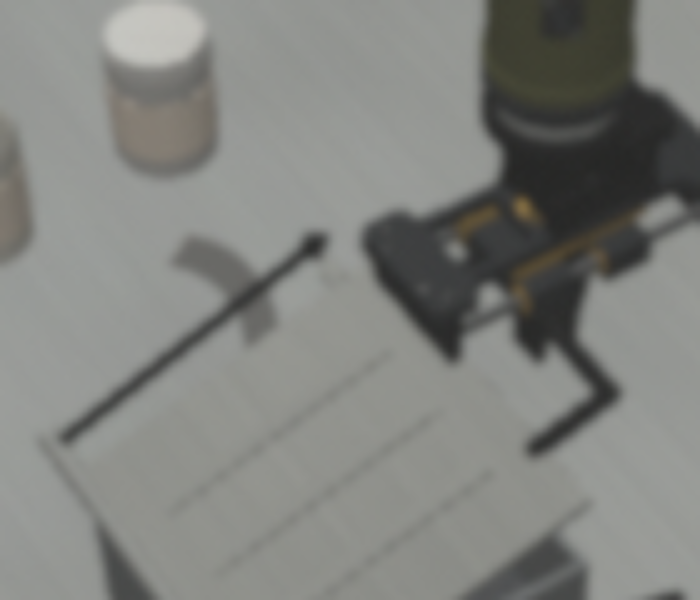

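View pics/t14c.png

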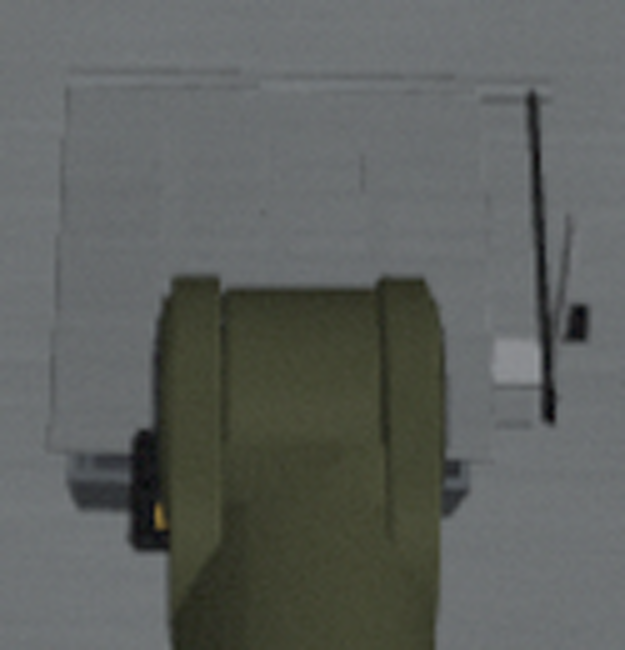

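View pics/wrist14.png

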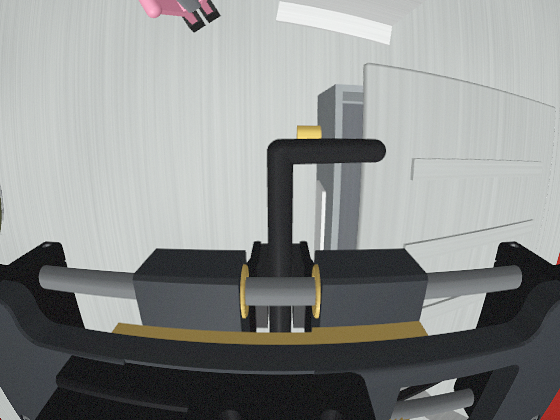

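```bash
cat > lidm.py <<'E'
import sys
from h import *
tag=sys.argv[1]
for n in ("scene","top"):
    d=pickle.load(open(f"{n}{tag}.pkl","rb"));C=cloud(d);px=d["pixels"].astype(int)
    # lid: restrict to plane-consistent
    m=(C[...,0]>.56)&(C[...,0]<.74)&(C[...,1]>.03 if n=="top" else C[...,1]>-.08)&(C[...,1]<.085)&(C[...,2]>.09)&(C[...,2]<.25)&(px.max(-1)>90)
    P=C[m]
    for _ in range(5):
        A=np.c_[P[:,0],P[:,1],np.ones(len(P))];q=np.linalg.lstsq(A,P[:,2],rcond=None)[0];r=P[:,2]-A@q;P=P[abs(r)<max(.004,2*r.std())]
    print(n,"lid angle",-np.arctan(q[0]).round(4),len(P),r.std().round(4),"z at hinge x .7525:",(q[0]*.7525+q[2]).round(4))
    m=(C[...,0]>.56)&(C[...,0]<.745)&(abs(C[...,1]+.134)<.012)&(C[...,2]>.118+0.2*(.7525-C[...,0]))&(px.max(-1)<85)
    P=C[m]
    for _ in range(6):
        p=np.polyfit(P[:,0],P[:,2],1);r=P[:,2]-np.polyval(p,P[:,0]);P=P[abs(r)<max(.005,2*r.std())]
    print("  arm angle",-np.arctan(p[0]).round(4),len(P),r.std().round(4),"z at hinge",np.polyval(p,.7525).round(4), "angle via hinge .117",np.median(np.arctan2(P[:,2]-.117,.7525-P[:,0])[P[:,0]<.65]).round(4))
E
python3 lidm.py 0; python3 lidm.py 14
```

```text
scene lid angle -0.0063 2801 0.002 z at hinge x .7525: 0.1221
  arm angle 0.3371 114 0.0035 z at hinge 0.1214 angle via hinge .117 0.3697
top lid angle -0.0022 1357 0.0021 z at hinge x .7525: 0.1222
  arm angle 0.3435 131 0.0026 z at hinge 0.1204 angle via hinge .117 0.3692
scene lid angle 0.2837 3134 0.0022 z at hinge x .7525: 0.1226
  arm angle 0.3551 76 0.0023 z at hinge 0.1202 angle via hinge .117 0.3751
top lid angle 0.2871 1081 0.0019 z at hinge x .7525: 0.1215
  arm angle 0.3334 119 0.0025 z at hinge 0.1211 angle via hinge .117 0.3582
```

```bash
python3 -m creep '[{"fingers":0,"x":-0.1,"y":0,"z":0.035,"twist":0},{"fingers":0,"x":-0.2,"y":0,"z":0.07,"twist":0},{"fingers":0,"x":-0.3,"y":0,"z":0.105,"twist":0},{"fingers":0,"x":-0.37,"y":0,"z":0.13,"twist":0},{"fingers":0,"x":-0.37,"y":0,"z":0.13,"twist":0},{"fingers":0,"x":-0.37,"y":0,"z":0.13,"twist":0},{"fingers":0,"x":-0.37,"y":0,"z":0.13,"twist":0},{"fingers":0,"x":-0.37,"y":0,"z":0.13,"twist":0}]' 35
python3 look.py 15 wrist scene top; python3 lidm.py 15
python3 - <<'E'
from h import *
s=pickle.load(open("scene15.pkl","rb"));crop(s,225,290,135,190,10,"pics/s15c.png")
t=pickle.load(open("top15.pkl","rb"));crop(t,310,350,200,250,11,"pics/t15c.png")
# predicted pointer / tip pixels for various angles, hinge (.7525, .115+?)
for h in (.115,.119):
  for th in (.3,.35,.4):
    p=lambda r,o,y:np.array([.7525-r*np.cos(th)+o*np.sin(th)*1,y,h+r*np.sin(th)+o*np.cos(th)])
    print(h,th,"tip scene",proj(s,p(.18,.003,-.134)).round(1),"top",proj(t,p(.18,.003,-.134)).round(1))
E
```

```text
time: 15.62
position: [0.5206, -0.0047, 0.1524]
tool_rot: [0.001, 1.572, -0.001]
ft_force: [-4.8, 0.6, -4.3]
grip_width: 0.126
15.6167 [ 0.5206 -0.0047  0.1524] [[-0.001, 0.002, 1.0], [0.0, 1.0, -0.002], [-1.0, 0.0, -0.001]] [-4.76  0.6  -4.27] 0.12604712097111526
scene lid angle 0.3494 3167 0.0021 z at hinge x .7525: 0.1225
  arm angle 0.3388 81 0.0024 z at hinge 0.1211 angle via hinge .117 0.368
top lid angle 0.3491 1034 0.0018 z at hinge x .7525: 0.1217
  arm angle 0.3439 122 0.0025 z at hinge 0.1207 angle via hinge .117 0.3658
0.115 0.3 tip scene [253.6 160.2] top [333.6 236. ]
0.115 0.35 tip scene [252.6 158.6] top [334.1 234.1]
0.115 0.4 tip scene [251.5 157. ] top [334.5 232.1]
0.119 0.3 tip scene [253.6 159.2] top [333.8 235.7]
0.119 0.35 tip scene [252.6 157.6] top [334.3 233.8]
0.119 0.4 tip scene [251.4 156. ] top [334.7 231.8]
```

View pics/s15c.png

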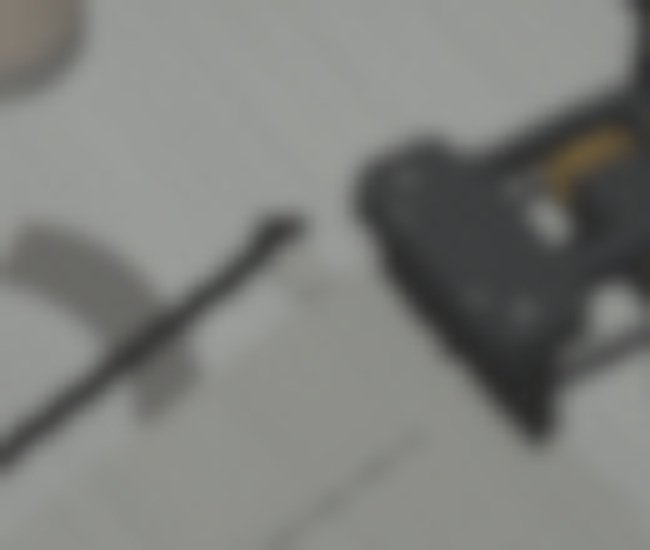

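View pics/t15c.png

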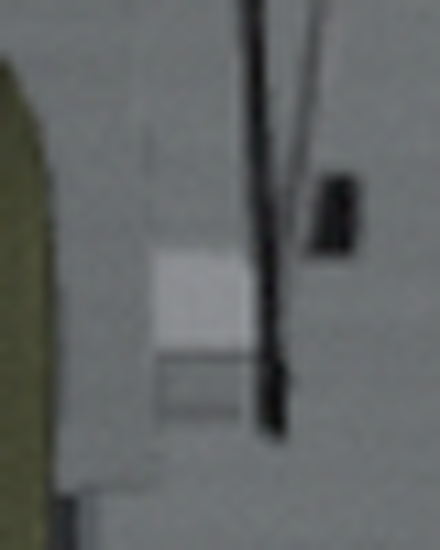

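View pics/scene15.png

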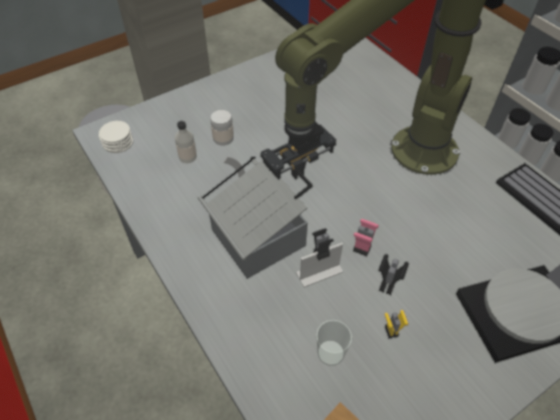

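Lid and mark measurements agree: lid 0.349, arm 0.34–0.345 from the depth fits. In the top crop the pointer tab centre is at v≈388 and the diamond at v≈398, about 0.02 rad apart. I'll hold briefly to check it is steady.

```bash
python3 -m creep '[{"fingers":0,"x":0.03,"y":0,"z":-0.01,"twist":0},{"fingers":0,"x":0.03,"y":0,"z":-0.01,"twist":0},{"fingers":0,"x":0.03,"y":0,"z":-0.01,"twist":0},{"fingers":0,"x":0.03,"y":0,"z":-0.01,"twist":0},{"fingers":0,"x":0.03,"y":0,"z":-0.01,"twist":0},{"fingers":0,"x":0.03,"y":0,"z":-0.01,"twist":0},{"fingers":0,"x":0.03,"y":0,"z":-0.01,"twist":0},{"fingers":0,"x":0.03,"y":0,"z":-0.01,"twist":0}]' 35
python3 look.py 16 wrist scene top; python3 lidm.py 16
python3 - <<'E'
from h import *
a=pickle.load(open("scene0.pkl","rb"));s=pickle.load(open("scene16.pkl","rb"));crop(s,290,370,215,295,7,"pics/s16c.png")
C=cloud(s);m=(np.hypot(C[...,0]-.576,C[...,1]-.189)<.03)&(C[...,2]>.14)&(C[...,2]<.2);print("clip top",C[m].mean(0),C[m][:,2].max())
E
```

```text
time: 16.43
position: [0.5202, -0.0046, 0.1512]
tool_rot: [0.001, 1.572, -0.001]
ft_force: [-4.9, 0.2, -3.7]
grip_width: 0.125
16.4333 [ 0.5202 -0.0046  0.1512] [[-0.001, 0.002, 1.0], [0.0, 1.0, -0.002], [-1.0, 0.0, -0.001]] [-4.85  0.23 -3.69] 0.1251737809829012
scene lid angle 0.3452 3137 0.0022 z at hinge x .7525: 0.1224
  arm angle 0.3527 78 0.0024 z at hinge 0.1203 angle via hinge .117 0.3745
top lid angle 0.3462 1041 0.002 z at hinge x .7525: 0.1223
  arm angle 0.3504 126 0.0024 z at hinge 0.1196 angle via hinge .117 0.3693
clip top [0.57828101 0.18663446 0.16700092] 0.18184488849236025
```

View pics/s16c.png

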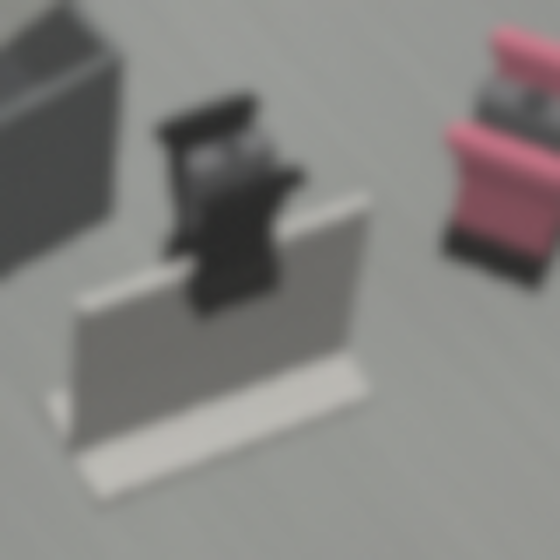

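The lid is steady at 0.346 and the arm reads about 0.35. The clip is upright on the plate edge. Handing in.

```bash
python3 -c "
from bench import workorder;print(workorder.close_job())"
```

```text
the job is handed in; nothing more can be done
None
```

I clipped the small black sensor upright on the splash plate's top edge while the lid was shut, and let go of it. I then lifted the lid by its bar to the vent mark and handed the job in at about 16.5 s, still holding it. Handing in gave no verdict, so what follows rests on my own checks.

- **Clip:** just after release its jaw tips were about 15 mm below the edge, near the plate's middle. The last scene picture shows it still upright there with the fingers clear. I could not measure its pinch force on the plate.
- **Lid:** it measured 0.345–0.346 rad, against 0.350–0.353 rad for the mark arm by slope fit in both views. The wrist felt about 6 N while holding it.
- **Checks that disagreed:**
  - **Mark arm angle:** one estimate, using an assumed hinge height, put it at 0.37 rad. In the top picture the pointer looked about 0.02 rad above the mark tip, before a last small lowering. Both are within the 0.07 rad allowed.
  - **Reported TCP:** it turned out to be about 40 mm beyond the visible fingertips. My first squeeze closed on air above the clip, and I allowed for the offset from then on.
- **Bystanders:** the tin, bottle and cup were never approached. I did not measure their positions or the mark arm's tip again at the end.

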